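# Check the hinges of the washed spice tins

### The job

Try the lid of each of the three spice tins where it stands, to find out whether it swings freely: leave every free-swinging tin in its place with its lid wide open against its stop, ready to be filled. Any tin whose lid is stiff and stays wherever you let go of it is a reject: after trying it, shut its lid and set the tin down gently, upright and flat on the floor of the red tray. Leave the tub, pail, funnel and brush undisturbed.

Things in the scene. Friction and masses are not known exactly. Their poses are not given: they have to be found in the camera images.
- tin_a: white steel spice tin, 96 mm (x) by 54 mm (y), 48 mm high lid shut, about 0.55 kg; all three look alike, any may be stiff. Origin: centre of underside, z up. Green lid, 6 mm thick, hinged at the +x end: hinge axis along y at x = +48, z = 42 mm; pull at the -x end. Lid shut, the tin can be gripped from above across its 54 mm width, 10 to 45 mm above its underside.
- tin_a_pull (a point): centre of this lid's pull: black bar with round ends, 30 mm long (tin's y), 12 mm thick, on an 8 mm wide stem, 26 mm beyond the lid's free edge. Shut, it is at tin x = -74, y = 0, z = 45 mm; it moves on a 122 mm radius about the hinge (3 mm above the hinge when shut). Pinched from above across its two ends, it pivots between the fingers as the lid swings.
- tin_a_lid (a joint): lid angle: 0 shut, 1.57 upright, 2.0 wide open on its stop. A free lid drops by its own weight when let go: shut if well short of upright, back onto the stop if past 1.65. A stiff lid (about 0.09 N m of hinge friction) stays where it is let go; its pull needs 1 to 1.5 N.
- tin_b: white steel spice tin, 96 mm (x) by 54 mm (y), 48 mm high lid shut, about 0.55 kg; all three look alike, any may be stiff. Origin: centre of underside, z up. Green lid, 6 mm thick, hinged at the +x end: hinge axis along y at x = +48, z = 42 mm; pull at the -x end. Lid shut, the tin can be gripped from above across its 54 mm width, 10 to 45 mm above its underside.
- tin_b_pull (a point): centre of this lid's pull: black bar with round ends, 30 mm long (tin's y), 12 mm thick, on an 8 mm wide stem, 26 mm beyond the lid's free edge. Shut, it is at tin x = -74, y = 0, z = 45 mm; it moves on a 122 mm radius about the hinge (3 mm above the hinge when shut). Pinched from above across its two ends, it pivots between the fingers as the lid swings.
- tin_b_lid (a joint): lid angle: 0 shut, 1.57 upright, 2.0 wide open on its stop. A free lid drops by its own weight when let go: shut if well short of upright, back onto the stop if past 1.65. A stiff lid (about 0.09 N m of hinge friction) stays where it is let go; its pull needs 1 to 1.5 N.
- tin_c: white steel spice tin, 96 mm (x) by 54 mm (y), 48 mm high lid shut, about 0.55 kg; all three look alike, any may be stiff. Origin: centre of underside, z up. Green lid, 6 mm thick, hinged at the +x end: hinge axis along y at x = +48, z = 42 mm; pull at the -x end. Lid shut, the tin can be gripped from above across its 54 mm width, 10 to 45 mm above its underside.
- tin_c_pull (a point): centre of this lid's pull: black bar with round ends, 30 mm long (tin's y), 12 mm thick, on an 8 mm wide stem, 26 mm beyond the lid's free edge. Shut, it is at tin x = -74, y = 0, z = 45 mm; it moves on a 122 mm radius about the hinge (3 mm above the hinge when shut). Pinched from above across its two ends, it pivots between the fingers as the lid swings.
- tin_c_lid (a joint): lid angle: 0 shut, 1.57 upright, 2.0 wide open on its stop. A free lid drops by its own weight when let go: shut if well short of upright, back onto the stop if past 1.65. A stiff lid (about 0.09 N m of hinge friction) stays where it is let go; its pull needs 1 to 1.5 N.
- tray: the reject tray: a shallow red square tray fixed to the bench, 170 x 170 mm outside, walls 5 mm thick and 18 mm high, floor 5 mm thick; origin: centre of its underside, z up. It may be at the left or the right of the tins.
- tub: bystander: a blue plastic tub latched shut, 128 x 158 mm, 68 mm high; origin: centre of its underside. On the other side from the tray.
- pail: bystander: a brushed steel compost pail with a black filter in its lid, 150 mm across with its handle and hinge reaching 84 mm from the axis, 166 mm high; origin: centre of its underside. Stands beyond the tins.
- funnel: bystander: an orange hard silicone funnel standing mouth down, 64 mm across, 75 mm high, light; origin: centre of its underside.
- brush: bystander: a beech-handled vegetable brush lying flat, 173 mm long along its x (handle to -x, to -98 mm), 18 mm high, 22 mm wide, bristles to +y at the head (to y = +28 mm); origin: underside, on the handle's axis.

How it is judged (in metres and radians):
On the way, in this order (a step that is already met when the one before it is completed fails the run):
1. the lid of the stiff tin has been tried (raised by at least 25 degrees) while the tin still stood in its place (value of joint tin_b_lid above 0.44 rad and distance of tin_b from where it was at the start of the episode below 0.05 m), for 0.1 s.
2. the stiff tin stands in the tray (horizontal distance between tin_b and tray below 0.07 m and height (world z) of tin_b below 0.012 m and angle between tin_b's own z axis and vertical below 0.06 rad), for 0.2 s.
At the end, for the whole second after the job is handed in: The tin with the stiff hinge stands upright and flat on the floor of the red tray (within 70 mm of its centre), lid shut (under 0.1 rad); each free-swinging tin stands upright within 50 mm of where it began, with its lid wide open (over 1.8 rad); all at rest (all of step 2 and value of joint tin_b_lid below 0.1 rad and linear speed of each of tin_b, tin_a, tin_c below 0.02 m/s and value of joint each of tin_a_lid, tin_c_lid above 1.8 rad and distance of each of tin_a, tin_c from where it was at the start of the episode below 0.05 m and angle between each of tin_a, tin_c's own z axis and vertical below 0.06 rad); the robot touches nothing.
It fails at once if the tub, pail, funnel or brush is shifted by more than 20 mm (distance of any of tub, pail, funnel, brush from where it was at the start of the episode above 0.02 m).
It fails at once if a tin is tipped over by more than 45 degrees (angle between any of tin_a, tin_b, tin_c's own z axis and vertical above 0.785 rad).
It fails at once if a tin is dropped or banged into the tray (over 80 N) (contact force between any of tin_a, tin_b, tin_c and tray above 80 N).
It also fails if it takes over 72 s, if anything falls off the work surface, if the arm or the gripper's body presses on something with over 40 N, if the wrist force passes 120 N, or if a joint passes its speed limit or range.

### The arm

A 6-joint arm with a two-finger parallel gripper is mounted at the origin on the work surface. World frame = base frame: x ahead of the robot, y to its left, z up, the work surface at z = 0. Lengths are in mm, angles in rad, forces in N, time in s.
With the tool pointing down it reaches from about 275 to 725 mm from the base axis. Payload 15.9 kg.
Tool frame: the origin (TCP) lies at the very end of the fingers, on their centre line; the grasp point (between the pads) lies 19 mm behind it; z points along the fingers, y is the direction in which the jaws open and shut (so a half turn about z gives the same grasp; the last joint's range is limited). The gripper opens to 85 mm and grips with 20 to 120 N. Pads are 22 mm wide; open, the fingers measure 114 mm over their backs; the gripper's body (76 mm by 85 mm) begins 54 mm behind the grasp point. The pads swing forward as they close: fully open they stand 13 mm farther back than shut.
Start: joints at [-1.339, 0.213, -0.034, 1.323, 0, 1.571], TCP at [114.86, -486.613, 191.306] pointing down, gripper open.
Joint ranges: [-2.98, 2.98], [-0.74, 1.72], [-1.14, 1.35], [-2.1, 2.04], [-1.57, 1.44], [-3.14, 3.14]. Speed limits (rad/s): [1.89, 1.89, 2.39, 2.57, 3.14, 3.14].

### API

Orientations are given as a unit quaternion [x, y, z, w].
In Python, from rig import bot gives the robot as it stands.
- The arm moves only by the tool servo_tool, never from a script. Its arguments are lists of equal length, an entry for each row: "rot": the turn, a rotation vector about the tool's x, y, z in rad, a list of three; "offset": the shift along the tool's x, y, z in cm, a list of three; "fingers": the finger opening in cm, from 0 to 8.54. A call has 1 to 10 rows; each row shifts and turns the commanded pose from where the row before left it, along the tool's axes as they then stand; what a row does not reach is not made up. A row lasts 1/10 s, in which the tool goes at most 50 mm and 8.59 degrees, less where a joint would pass 70% of its speed; a pose out of reach is approached as far as the arm can. A call with a gripper value outside its range is refused whole. The fingers move at their own pace and stop on an object; "squeeze" is the grip in N (left out, the last holds). Time passes only in rows, so rows that do not move let the fingers close. It gives the time, the measured TCP pose, the force and the opening at its end, in the units of the state.
- bot.state(): the state, without advancing time (a new reading comes with each control period).
- bot.snapshot(name): name is "scene" or "top" or "wrist"; returns a dict with "frame" (400x640x3 uint8, blue, green, red), "intrinsics" (3x3 intrinsics, pixels), "eye" and "rotation" of the camera in the world; the wrist camera has in their place "hand_eye" (4x4, takes a point from camera to tool coordinates, whose origin is the TCP and whose axes are the flange's). Camera axes: x right, y down, z forward; pixel columns grow to the right and rows downward; lengths in mm; the calibration is good to about 2 mm. The wrist camera is an equidistant fisheye: a pixel r from the principal point sees the ray r / f radians off the axis. A picture is of the moment at which its call begins: read the wrist's pose just before it. There is no depth.
- bot.close_job(): hands the job in, once; it reports no verdict.
The state is a dict: "time": time; "joint_positions": joint angles; "qvel": joint speeds; "joint_torque": joint torques, N m; "tool_pos": TCP position; "eef_rot": TCP orientation; "ft_force": force on the tool from outside, world axes, zero at the start; "ft_torque": the same for the moment, N m; "finger_gap": finger opening in mm.
Only numpy, scipy, OpenCV 4.12 (cv2) and the standard library are available. Lean on these libraries where they do the work, as an engineer would, in place of code of your own. Each camera call takes 0.05 s, during which the arm holds its last target.

## Working session

There is one attempt and no reset: what is moved stays moved. The work goes in short steps, Python scripts to look and compute and a tool call to move; the robot and the scene stay as the last step left them, time stands still between calls to the robot, and variables do not carry over. Pictures are saved under pics/ and viewed, and the job is handed in when it is done.

Besides the shell and the picture viewer there is one more tool, called after "Emit:" as a command line: name --argument value ..., lists and objects as JSON in quotes. servo_tool: Moves the arm, as the interface text tells. Its arguments: {"type":"object","properties":{"rot":{"type":"array"},"offset":{"type":"array"},"fingers":{"type":"array"},"squeeze":{"type":"number"}},"required":["rot","offset","fingers"]}

```bash
mkdir -p pics; ls; python3 - <<'E'
from rig import bot
import cv2,pickle
print(bot.state())
d={}
for n in ["scene","top","wrist"]:
    s=bot.snapshot(n); d[n]=s; cv2.imwrite(f"pics/{n}0.png",s["frame"])
    print(n,{k:v for k,v in s.items() if k!="frame"})
pickle.dump(d,open("s0.pkl","wb"))
E
```

```text
pics
{'time': 0.0, 'joint_positions': array([-1.33897590e+00,  2.13373923e-01, -3.50671635e-02,  1.32354648e+00,
       -2.24314994e-05,  1.57081078e+00]), 'qvel': array([ 0.00202421,  0.0006697 , -0.00125105,  0.00092062,  0.00114996,
        0.0005647 ]), 'joint_torque': array([ 6.16650810e-03, -6.86163497e+01,  4.87118554e+01,  1.76876370e-02,
        5.71963883e-04, -4.07508378e-05]), 'tool_pos': array([ 114.77182282, -486.22330041,  190.80413926]), 'eef_rot': array([ 9.93290588e-01,  1.15643650e-01, -8.00284850e-05, -5.90323713e-04]), 'ft_force': array([-0.41699628,  0.71061875, -0.39177798]), 'ft_torque': array([ 0.02214343, -0.00073208,  0.02967641]), 'finger_gap': 85.24090824835598}
scene {'intrinsics': array([[449.88994876,   0.        , 317.11094812],
       [  0.        , 449.88994876, 200.71668265],
       [  0.        ,   0.        ,   1.        ]]), 'eye': array([1325.01825814, -273.37726806, 1010.86642152]), 'rotation': array([ 0.79141592,  0.51378744, -0.18463381, -0.27494302])}
top {'intrinsics': array([[375.86426718,   0.        , 323.23323698],
       [  0.        , 375.86426718, 201.57066103],
       [  0.        ,   0.        ,   1.        ]]), 'eye': array([ 478.57686484,   17.2953963 , 1049.93429494]), 'rotation': array([-0.7005079 ,  0.71032527, -0.04914769,  0.04807499])}
wrist {'intrinsics': array([[309.70691629,   0.        , 318.7809363 ],
       [  0.        , 309.70691629, 203.19264724],
       [  0.        ,   0.        ,   1.        ]]), 'hand_eye': array([[ 9.09209796e-04, -9.57946699e-01, -2.86944761e-01,
         7.27940213e+01],
       [ 9.99999370e-01,  1.05985433e-03, -3.69669516e-04,
        -2.01105438e-01],
       [ 6.58243338e-04, -2.86944244e-01,  9.57947059e-01,
        -1.82393242e+02],
       [ 0.00000000e+00,  0.00000000e+00,  0.00000000e+00,
         1.00000000e+00]])}
```

View pics/top0.png

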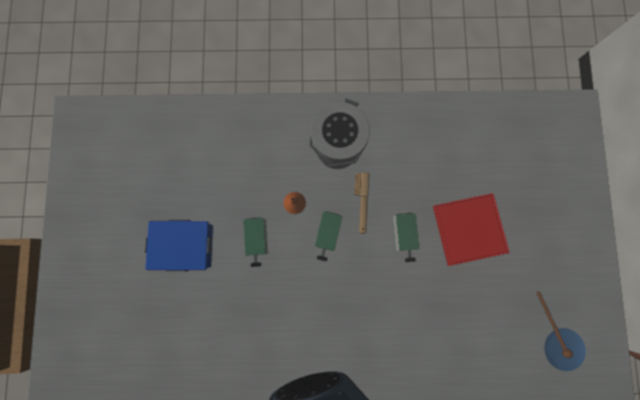

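View pics/scene0.png

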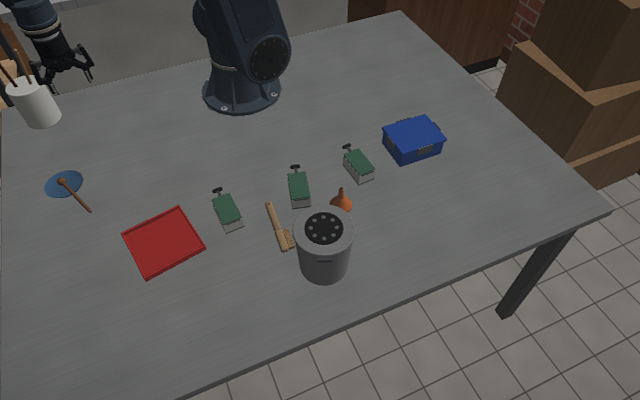

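```bash
cat > h.py <<'E'
import numpy as np,cv2,pickle
from scipy.spatial.transform import Rotation as R
def ray(s,uv):
    K=s["intrinsics"]; 
    d=np.linalg.inv(K)@np.array([uv[0],uv[1],1.]); return R.from_quat(s["rotation"]).apply(d)
def onplane(s,uv,z):
    d=ray(s,uv); e=s["eye"]; return e+d*(z-e[2])/d[2]
def proj(s,P):
    c=R.from_quat(s["rotation"]).inv().apply(np.asarray(P)-s["eye"]); return (s["intrinsics"]@c)[:2]/c[2]
E
python3 - <<'E'
from h import *
d=pickle.load(open("s0.pkl","rb"))
for n in ["top","scene"]:
    s=d[n]; f=s["frame"]; hsv=cv2.cvtColor(f,cv2.COLOR_BGR2HSV)
    print(n)
    for nm,lo,hi,z in [("green",(55,60,30),(90,255,255),48),("red",(0,150,60),(8,255,255),18),("black",(0,0,0),(180,120,35),48),("blue",(100,150,40),(125,255,255),68),("orange",(5,120,60),(15,255,255),30)]:
        m=cv2.inRange(hsv,lo,hi); 
        if nm=="red": m|=cv2.inRange(hsv,(172,150,60),(180,255,255))
        cs,_=cv2.findContours(m,cv2.RETR_EXTERNAL,cv2.CHAIN_APPROX_NONE)
        for c in cs:
            a=cv2.contourArea(c)
            if a<15 or a>9000: continue
            M=cv2.moments(c); uv=(M["m10"]/M["m00"],M["m01"]/M["m00"])
            W=np.array([onplane(s,p[0],z)[:2] for p in c],np.float32)
            r=cv2.minAreaRect(W)
            print(nm,a,np.round(uv,1),np.round(onplane(s,uv,z),1),"rect",np.round(r[0],1),np.round(r[1],1),round(r[2],1))
    cv2.imwrite(f"pics/{n}crop.png",cv2.resize(f[90:290,230:530] if n=="top" else f[130:290,110:450],None,fx=2.6 if n=="top" else 2.35,fy=2.6 if n=="top" else 2.35,interpolation=cv2.INTER_CUBIC))
E
```

```text
top
green 618.0 [254.1 236.3] [526.8 199.7  48. ] rect [527.2 199.9] [94. 51.] 3.7
green 569.5 [407.  231.3] [ 534.2 -207.2   48. ] rect [ 534.8 -207.2] [92.3 48.2] 3.7
green 586.5 [328.1 230.8] [538.7   3.   48. ] rect [539.   3.] [48.6 93.1] 75.9
red 3533.5 [470.4 229.2] [ 539.3 -388.    18. ] rect [ 540.6 -388.2] [163.3 168.2] 11.0
black 983.0 [308.3 386. ] [148.6  59.1  48. ] rect [148.8  59.1] [ 47.7 167.3] 14.3
blue 2673.5 [176.6 245.3] [505.3 396.9  68. ] rect [506.2 396.9] [154.7 123.9] 90.0
orange 171.5 [290.3 202.7] [617.8 105.   30. ] rect [618.9 102.6] [40.3 53.4] 86.4
scene
green 490.0 [225.9 208.3] [ 538.4 -206.6   48. ] rect [ 536.9 -206.8] [95.3 52.2] 3.5
green 430.0 [298.2 185.2] [542.8   3.3  48. ] rect [541.7   3.5] [51.7 96.6] 75.6
green 381.5 [358.7 161.4] [530.9 201.   48. ] rect [529.5 201.2] [95.  52.6] 3.0
red 3463.0 [162.5 242. ] [ 553.9 -390.2   18. ] rect [ 549.2 -388.5] [179.5 167.8] 11.1
black 879.5 [323.2 228.2] [706.8   6.8  48. ] rect [705.1   7.1] [98.4 97.3] 13.9
black 92.0 [ 4.9 95.9] [-239.3 -755.5   48. ] rect [-250.7 -759.1] [161.8  19.5] 13.6
b
[... 597 characters left out ...]
.7] 28.5
blue 1365.5 [413.9 133.4] [512.  397.3  68. ] rect [510.3 398.3] [157.7 128.7] 88.5
orange 217.0 [341.7 201.5] [633.4  96.3  30. ] rect [628.9 105.6] [59.2 67.9] 36.6
orange 77.5 [ 71.  190.8] [ 279.8 -592.7   30. ] rect [ 295.9 -583.6] [177.3  15.7] 24.2
orange 54.0 [ 2.6 54.2] [-547.7 -771.3   30. ] rect [-565.9 -769.4] [110.2  27.9] 3.0
orange 329.5 [15.2 44.1] [-602.2 -725.9   30. ] rect [-599.  -726.5] [479.9  31.9] 13.1
orange 39.0 [515.7  19.9] [  70.5 1156.9   30. ] rect [  70.4 1156.7] [25.1 74.7] 40.0
orange 138.5 [526.2  13.5] [  48.8 1228.7   30. ] rect [  43.2 1230.5] [ 56.7 151.4] 90.0
orange 99.0 [535.7   5.1] [  10.9 1310.8   30. ] rect [  11.4 1306.4] [56. 96.] 38.2
```

View pics/topcrop.png

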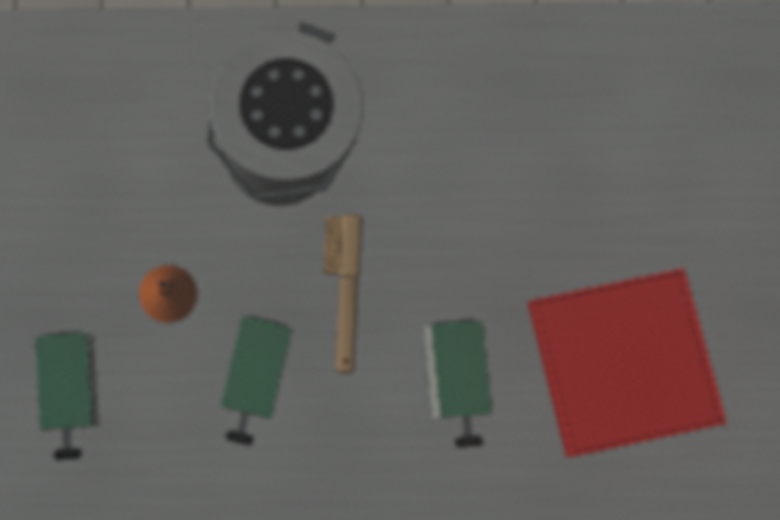

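View pics/wrist0.png

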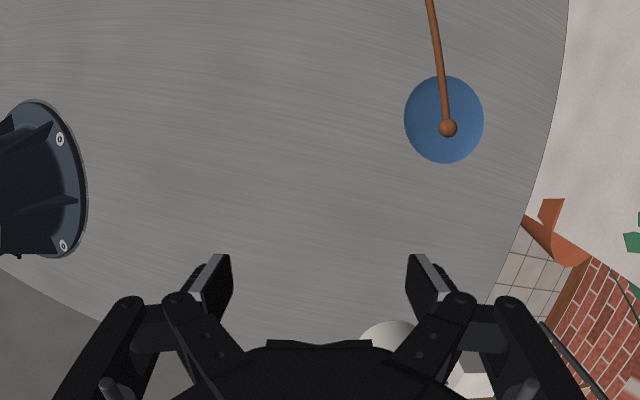

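```bash
cat >> h.py <<'E'
def wproj(s,st,P):
    T=s["hand_eye"]; t=R.from_quat(st["eef_rot"]).inv().apply(np.asarray(P)-st["tool_pos"])
    c=T[:3,:3].T@(t-T[:3,3]); th=np.arctan2(np.hypot(c[0],c[1]),c[2]); ph=np.arctan2(c[1],c[0]); K=s["intrinsics"]
    return np.array([K[0,2]+K[0,0]*th*np.cos(ph),K[1,2]+K[1,1]*th*np.sin(ph)])
def wplane(s,st,uv,z):
    K=s["intrinsics"]; a=(uv[0]-K[0,2])/K[0,0]; b=(uv[1]-K[1,2])/K[1,1]; th=np.hypot(a,b)
    k=np.sin(th)/th if th>1e-9 else 1; c=np.array([a*k,b*k,np.cos(th)]); T=s["hand_eye"]
    r=R.from_quat(st["eef_rot"]); o=r.apply(T[:3,3])+st["tool_pos"]; d=r.apply(T[:3,:3]@c)
    return o+d*(z-o[2])/d[2]
def psi(st):
    x=R.from_quat(st["eef_rot"]).apply([1,0,0]); return np.arctan2(x[1],x[0])
def rel(st,target,ps=None):
    "offset (cm, tool axes at orientation psi) and rotvec to an upright-down pose"
    p=psi(st) if ps is None else ps
    want=R.from_matrix(np.array([[np.cos(p),np.sin(p),0],[np.sin(p),-np.cos(p),0],[0,0,-1]]))
    rv=(R.from_quat(st["eef_rot"]).inv()*want).as_rotvec()
    off=want.inv().apply(np.asarray(target)-st["tool_pos"])/10
    off0=R.from_quat(st["eef_rot"]).inv().apply(np.asarray(target)-st["tool_pos"])/10
    return np.round(rv,3),np.round(off,2),np.round(off0,2)
def tin(c,yaw,x,y=0,z=0):
    return np.array([c[0]+x*np.cos(yaw)-y*np.sin(yaw),c[1]+x*np.sin(yaw)+y*np.cos(yaw),z])
TINS={"R":((536,-207),.063),"M":((540.3,3.2),-.248),"L":((528.3,200.5),.059)}
E
python3 - <<'E'
from h import *
from rig import bot
d=pickle.load(open("s0.pkl","rb"))
for n in ["top","scene"]:
  s=d[n]; print(n)
  g=cv2.cvtColor(s["frame"],cv2.COLOR_BGR2GRAY)
  for k,(c,y) in TINS.items():
    p=tin(c,y,-74,0,51); uv=proj(s,p); u,v=np.round(uv).astype(int)
    w=g[v-9:v+10,u-14:u+15]; m=(w<48)&(w<w.max())
    ys,xs=np.nonzero(w<45); print(k,p.round(1),uv.round(1),"dark",len(xs),onplane(s,(xs.mean()+u-14,ys.mean()+v-9),47).round(1))
s=d["top"];print("pail",onplane(s,(340,130),166)); print("brush",onplane(s,(363,190),18),onplane(s,(363,232),18))
st=bot.state(); print(rel(st,[462,-212,140],.063), psi(st))
E
```

```text
top
R [ 462.1 -211.7   51. ] [410.2 258.7] dark 16 [ 460.2 -211.3   47. ]
M [468.6  21.4  51. ] [321.5 257.5] dark 17 [467.5  20.6  47. ]
L [454.4 196.1  51. ] [255.  263.9] dark 22 [453.7 194.7  47. ]
scene
R [ 462.1 -211.7   51. ] [216.2 188.6] dark 28 [ 463.3 -210.7   47. ]
M [468.6  21.4  51. ] [294.2 165. ] dark 27 [470.2  21.3  47. ]
L [454.4 196.1  51. ] [345.9 144.5] dark 21 [456.1 196.   47. ]
pail [776.57889227 -28.24825457 166.        ]
brush [652.43959218 -96.41876194  18.        ] [535.75062666 -93.09589947  18.        ]
(array([-0.001,  0.   ,  0.169]), array([ 36.38, -25.19,   5.09]), array([ 40.09, -18.72,   5.11])) 0.23183509576676317
```

Emit:
servo_tool --rot '[[0,0,0.0845],[0,0,0.0845],[0,0,0],[0,0,0],[0,0,0],[0,0,0],[0,0,0],[0,0,0],[0,0,0],[0,0,0]]' --offset '[[0,0,0],[0,0,0],[3.5,-2.4,0.5],[3.5,-2.4,0.5],[3.5,-2.4,0.5],[3.5,-2.4,0.5],[3.5,-2.4,0.5],[3.5,-2.4,0.5],[3.5,-2.4,0.5],[3.5,-2.4,0.5]]' --fingers '[5,5,5,5,5,5,5,5,5,5]' --squeeze 20

```text
time: 1.15
tool_pos: [383.3, -276.0, 151.1]
eef_rot: [1.0, 0.031, -0.0, 0.0]
ft_force: [0.6, -1.2, 0.3]
finger_gap: 50.2
```

```bash
python3 - <<'E'
from h import *
from rig import bot
st=bot.state(); print(st["time"],st["tool_pos"],psi(st),rel(st,[462,-212,100],.063))
E
```

```text
1.15 [ 383.34013648 -275.99919516  151.05662968] 0.06286294294974407 (array([ 0.,  0., -0.]), array([ 8.25, -5.89,  5.11]), array([ 8.25, -5.89,  5.1 ]))
```

Emit:
servo_tool --rot '[[0,0,0],[0,0,0],[0,0,0],[0,0,0]]' --offset '[[3,-2,1.5],[3,-2,1.5],[2.2,-1.9,2.1],[0,0,0]]' --fingers '[5,5,5,5]'

```text
time: 1.55
tool_pos: [460.9, -210.5, 97.6]
eef_rot: [0.999, 0.033, -0.002, -0.001]
ft_force: [-0.3, -0.0, 0.8]
finger_gap: 50.0
```

```bash
cat > look.py <<'E'
import sys
from h import *
from rig import bot
k=sys.argv[1]; name=sys.argv[2]
st=bot.state(); s=bot.snapshot("wrist")
c,y=TINS[k]; f=s["frame"].copy()
print(st["time"],st["tool_pos"].round(1),round(psi(st),4),st["ft_force"].round(2),st["finger_gap"])
for th in [float(a) for a in sys.argv[3:]]:
    ph=th+.0246; pts=[tin(c,y,48-122*np.cos(ph),yy,42+122*np.sin(ph)) for yy in(-15,15)]
    for p in pts:
        uv=wproj(s,st,p); cv2.circle(f,tuple(int(v) for v in uv.round()),3,(0,0,255),1)
    print(th,[wproj(s,st,p).round(1) for p in pts])
cv2.imwrite(f"pics/{name}.png",f); cv2.imwrite(f"pics/{name}_raw.png",s["frame"]); pickle.dump((st,s),open(f"{name}.pkl","wb"))
E
python3 look.py R w1 0; python3 -c "
from h import *
from rig import bot
print(rel(bot.state(),[462,-212,27],.063))"
```

```text
1.55 [ 460.9 -210.5   97.6] 0.066 [-0.3  -0.02  0.76] 50.02253658118696
0.0 [array([339.7, 204.5]), array([301.9, 204.3])]
(array([-0.001,  0.002,  0.002]), array([0.17, 0.03, 7.19]), array([0.19, 0.04, 7.19]))
```

View pics/w1.png

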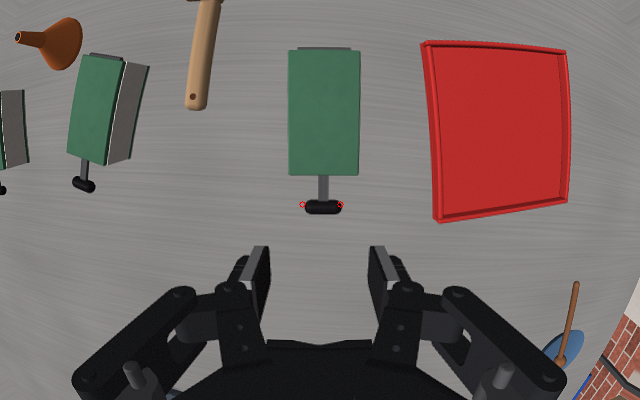

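Emit:
servo_tool --rot '[[0,0,0],[0,0,0],[0,0,0],[0,0,0],[0,0,0],[0,0,0],[0,0,0],[0,0,0]]' --offset '[[0,0.3,2],[0,0,2.5],[0,0,2],[0,0,0.5],[0,0,0],[0,0,0],[0,0,0],[0,0,0]]' --fingers '[5,5,5,5,2.5,2.5,2.5,2.5]' --squeeze 20

```text
time: 2.4
tool_pos: [461.1, -216.7, 31.1]
eef_rot: [1.0, 0.031, 0.001, 0.0]
ft_force: [-0.6, -0.3, -0.2]
finger_gap: 25.1
```

```bash
python3 look.py R w2 0; python3 - <<'E'
import numpy as np
# arc waypoints, cm: tool dx, dz(down+)
def arc(a,b,n):
    p=np.linspace(a,b,n+1)+.0246; x=-12.2*np.cos(p); z=-12.2*np.sin(p)
    print(a,b,[[round(float(u),2),0,round(float(v),2)] for u,v in zip(np.diff(x),np.diff(z))])
arc(0,.6,6); arc(0,1.8,18)
E
```

```text
2.4 [ 461.1 -216.7   31.1] 0.0628 [-0.6  -0.34 -0.19] 25.128808438159886
0.0 [array([336.2, 237. ]), array([285.5, 236.9])]
0 0.6 [[0.09, 0, -1.22], [0.21, 0, -1.2], [0.33, 0, -1.17], [0.45, 0, -1.13], [0.56, 0, -1.08], [0.66, 0, -1.02]]
0 1.8 [[0.09, 0, -1.22], [0.21, 0, -1.2], [0.33, 0, -1.17], [0.45, 0, -1.13], [0.56, 0, -1.08], [0.66, 0, -1.02], [0.76, 0, -0.95], [0.85, 0, -0.87], [0.94, 0, -0.78], [1.01, 0, -0.68], [1.07, 0, -0.58], [1.13, 0, -0.47], [1.17, 0, -0.36], [1.2, 0, -0.24], [1.21, 0, -0.12], [1.22, 0, 0.0], [1.21, 0, 0.13], [1.19, 0, 0.25]]
```

View pics/w2_raw.png

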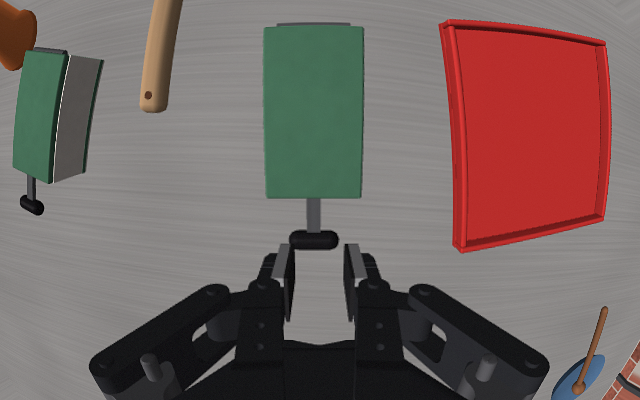

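```bash
python3 - <<'E'
from h import *
from rig import bot
st,s=pickle.load(open("w2.pkl","rb"))
r=R.from_quat(st["eef_rot"])
for t in [(0,0,0),(0,0,-19),(11,0,0),(-11,0,0),(11,12.5,0),(11,12.5,-30),(-11,12.5,0),(-11,12.5,-30)]: print(t,wproj(s,st,r.apply(t)+st["tool_pos"]).round(1))
for z in (40,45,51): print(z,wplane(s,st,(314,240),z).round(1))
st,s=pickle.load(open("w1.pkl","rb"))
for z in (40,45,51): print(z,wplane(s,st,(323.5,207.5),z).round(1))
print(bot.state()["tool_pos"],bot.state()["joint_positions"])
E
```

```text
(0, 0, 0) [319.1 230.6]
(0, 0, -19) [319.1 242.8]
(11, 0, 0) [319.1 214.1]
(-11, 0, 0) [319.1 246.4]
(11, 12.5, 0) [339.2 214.1]
(11, 12.5, -30) [342.7 232.2]
(-11, 12.5, 0) [338.4 246.3]
(-11, 12.5, -30) [341.5 268.6]
40 [ 458.3 -213.7   40. ]
45 [ 460.4 -213.7   45. ]
51 [ 463.  -213.6   51. ]
40 [ 458.2 -214.2   40. ]
45 [ 459.8 -214.    45. ]
51 [ 461.7 -213.8   51. ]
[ 460.97475113 -216.60154692   30.96179735] [-4.39233991e-01  3.19169396e-01 -3.12830183e-01  9.37760774e-01
 -3.77384734e-05  2.63956071e+00]
```

```bash
python3 - <<'E'
import cv2
f=cv2.imread("pics/w2_raw.png")[200:400,220:420]
cv2.imwrite("pics/w2z.png",cv2.resize(cv2.convertScaleAbs(f,alpha=2.2,beta=10),None,fx=3,fy=3,interpolation=cv2.INTER_CUBIC))
E
```

```text
(no output)
```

View pics/w2z.png

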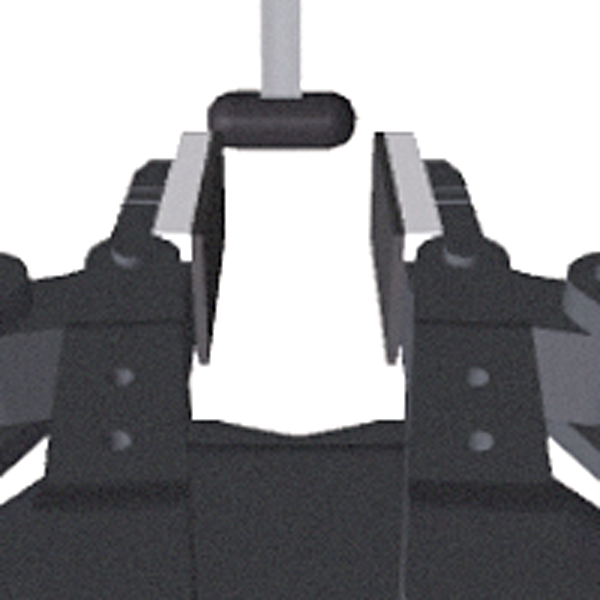

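```bash
python3 - <<'E'
from h import *
from rig import bot
s=bot.snapshot("scene"); f=s["frame"]
for P in [(461,-216.6,31),(461,-216.6,76),(460.2,-213.7,45)]: print(proj(s,P).round(1))
cv2.imwrite("pics/sc2.png",cv2.resize(cv2.convertScaleAbs(f[100:250,140:290],alpha=2,beta=10),None,fx=4,fy=4,interpolation=cv2.INTER_CUBIC))
E
```

```text
[215.7 193.4]
[212.7 183. ]
[215.7 189.7]
```

View pics/sc2.png

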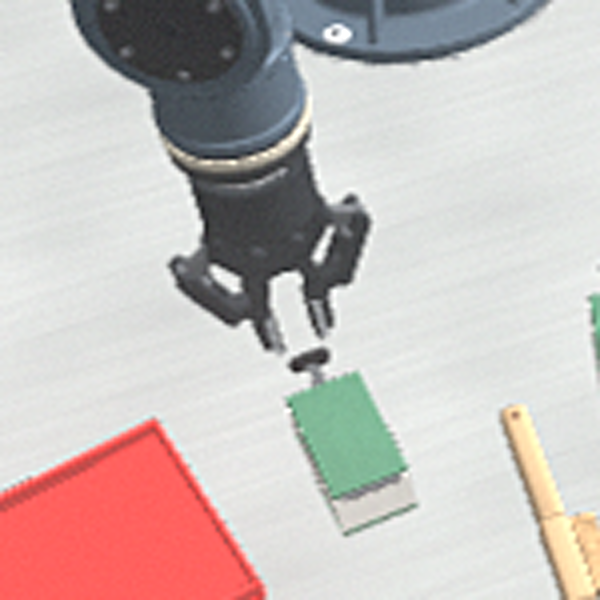

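```bash
python3 - <<'E'
from h import *
from rig import bot
st,s=pickle.load(open("w2.pkl","rb")); sc=bot.snapshot("scene")
for nm,uv in [("front",(318,244.3)),("mid",(318,261)),("back",(318,277.5))]:
  for z in (31,45,60,75,90):
    P=wplane(s,st,uv,z); print(nm,P.round(1),proj(sc,P).round(1))
E
```

```text
front [ 451.5 -216.6   31. ] [214.8 191. ]
front [ 457.8 -216.2   45. ] [214.6 189.4]
front [ 464.5 -215.8   60. ] [214.4 187.5]
front [ 471.2 -215.4   75. ] [214.2 185.6]
front [ 478. -215.   90.] [214.  183.7]
mid [ 439.4 -217.3   31. ] [213.4 188.1]
mid [ 446.6 -216.9   45. ] [213.3 186.7]
mid [ 454.3 -216.4   60. ] [213.2 185.1]
mid [ 462. -216.   75.] [213.1 183.4]
mid [ 469.8 -215.5   90. ] [212.9 181.7]
back [ 426.7 -218.1   31. ] [211.9 185.2]
back [ 434.9 -217.6   45. ] [211.9 183.9]
back [ 443.7 -217.1   60. ] [211.9 182.5]
back [ 452.4 -216.6   75. ] [211.9 181.1]
back [ 461.2 -216.1   90. ] [211.9 179.6]
```

Emit:
servo_tool --rot '[[0,0,0],[0,0,0],[0,0,0]]' --offset '[[0,-0.25,0],[0,0,0.8],[0,0,0.7]]' --fingers '[4.5,4.5,4.5]'

```text
time: 2.85
tool_pos: [460.4, -213.8, 14.6]
eef_rot: [1.0, 0.031, -0.0, -0.0]
ft_force: [0.1, 0.0, 1.1]
finger_gap: 44.9
```

```bash
python3 look.py R w3 0;python3 - <<'E'
import cv2
f=cv2.imread("pics/w3_raw.png")[170:370,220:420]
cv2.imwrite("pics/w3z.png",cv2.resize(cv2.convertScaleAbs(f,alpha=2.2,beta=10),None,fx=3,fy=3,interpolation=cv2.INTER_CUBIC))
E
```

```text
2.85 [ 460.4 -213.8   14.6] 0.063 [0.14 0.04 1.07] 44.86207934734037
0.0 [array([343.2, 248. ]), array([287.8, 247.9])]
```

View pics/w3z.png

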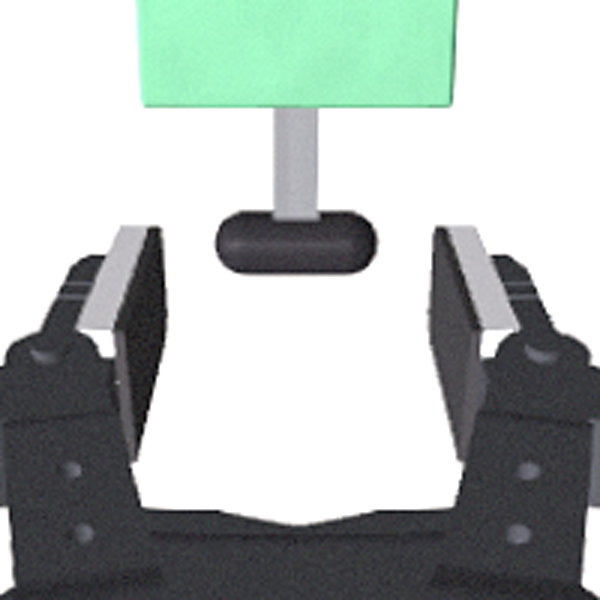

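Emit:
servo_tool --rot '[[0,0,0],[0,0,0],[0,0,0]]' --offset '[[0,0,0.5],[0,0,0.5],[0,0,0]]' --fingers '[4.5,4.5,4.5]'

```text
time: 3.2
tool_pos: [460.0, -213.7, 4.5]
eef_rot: [1.0, 0.031, -0.0, -0.0]
ft_force: [-0.4, 0.4, -0.8]
finger_gap: 44.8
```

```bash
python3 look.py R w4 0;python3 - <<'E'
import cv2
f=cv2.imread("pics/w4_raw.png")[170:370,220:420]
cv2.imwrite("pics/w4z.png",cv2.resize(cv2.convertScaleAbs(f,alpha=2.2,beta=10),None,fx=3,fy=3,interpolation=cv2.INTER_CUBIC))
E
```

```text
3.2 [ 460.  -213.7    4.5] 0.0628 [-0.42  0.44 -0.8 ] 44.81801609975186
0.0 [array([344.9, 255.7]), array([286.1, 255.5])]
```

View pics/w4z.png

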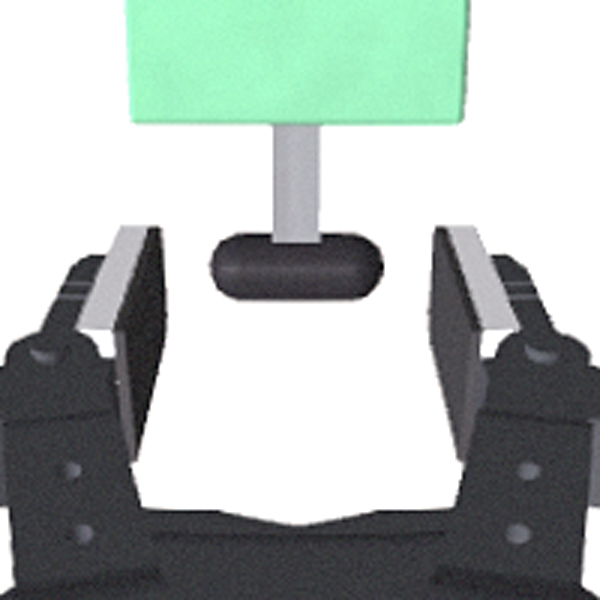

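Emit:
servo_tool --rot '[[0,0,0],[0,0,0],[0,0,0],[0,0,0]]' --offset '[[0,0,0],[0,0,0],[0,0,0],[0,0,0]]' --fingers '[2.5,2.5,2.5,2.5]'

```text
time: 3.65
tool_pos: [460.6, -214.0, 5.6]
eef_rot: [1.0, 0.031, 0.0, 0.0]
ft_force: [-1.4, 0.7, 5.5]
finger_gap: 26.2
```

```bash
python3 look.py R w5 0;python3 - <<'E'
import cv2
f=cv2.imread("pics/w5_raw.png")[170:370,220:420]
cv2.imwrite("pics/w5z.png",cv2.resize(cv2.convertScaleAbs(f,alpha=2.2,beta=10),None,fx=3,fy=3,interpolation=cv2.INTER_CUBIC))
E
```

```text
3.65 [ 460.6 -214.     5.6] 0.0628 [-1.36  0.74  5.48] 26.19686152353398
0.0 [array([344.1, 255.6]), array([285.8, 255.5])]
```

View pics/w5z.png

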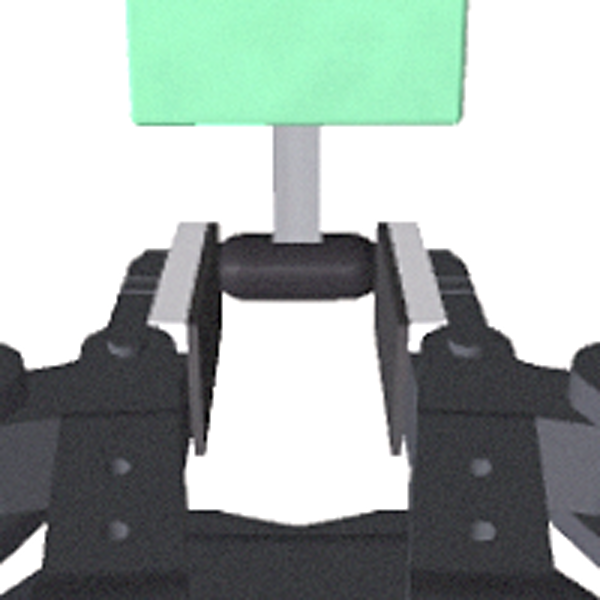

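Emit:
servo_tool --rot '[[0,0,0],[0,0,0],[0,0,0],[0,0,0],[0,0,0],[0,0,0],[0,0,0],[0,0,0]]' --offset '[[0,0,-0.3],[0,0,0],[0,0,0.8],[0,0,0.8],[0,0,0],[0,0,0],[0,0,0],[0,0,0]]' --fingers '[4.5,4.5,4.5,4.5,4.5,2.5,2.5,2.5]'

```text
time: 4.5
tool_pos: [460.2, -213.9, -7.7]
eef_rot: [1.0, 0.031, -0.0, -0.0]
ft_force: [-2.0, 0.2, 0.1]
finger_gap: 27.6
```

```bash
python3 look.py R w6 0;python3 - <<'E'
import cv2
f=cv2.imread("pics/w6_raw.png")[170:370,220:420]
cv2.imwrite("pics/w6z.png",cv2.resize(cv2.convertScaleAbs(f,alpha=2.2,beta=10),None,fx=3,fy=3,interpolation=cv2.INTER_CUBIC))
E
```

```text
4.5 [ 460.2 -213.9   -7.7] 0.0628 [-1.99  0.2   0.1 ] 27.6204969025821
0.0 [array([346.4, 267.3]), array([283.3, 267.2])]
```

View pics/w6z.png

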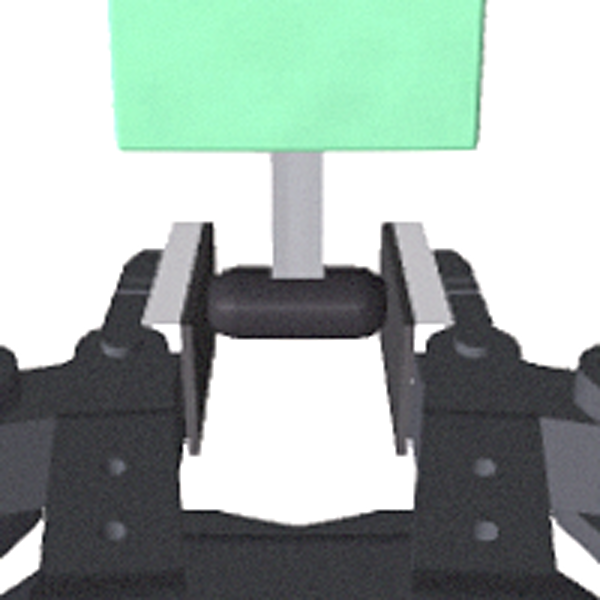

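Emit:
servo_tool --rot '[[0,0,0],[0,0,0],[0,0,0],[0,0,0],[0,0,0],[0,0,0],[0,0,0]]' --offset '[[0.1,0,-1.2],[0.2,0,-1.2],[0.3,0,-1.2],[0.45,0,-1.1],[0.55,0,-1.1],[0.65,0,-1.0],[0,0,0]]' --fingers '[2.5,2.5,2.5,2.5,2.5,2.5,2.5]'

```text
time: 5.25
tool_pos: [484.2, -212.8, 62.1]
eef_rot: [1.0, 0.032, 0.001, 0.001]
ft_force: [-2.9, -0.9, 1.3]
finger_gap: 27.7
```

```bash
python3 look.py R w7 0 0.6
```

```text
5.25 [ 484.2 -212.8   62.1] 0.0632 [-2.87 -0.91  1.26] 27.715016956404476
0.0 [array([336.6, 250.3]), array([294.4, 250.3])]
0.6 [array([345.3, 267.7]), array([282.9, 267.5])]
```

View pics/w7.png

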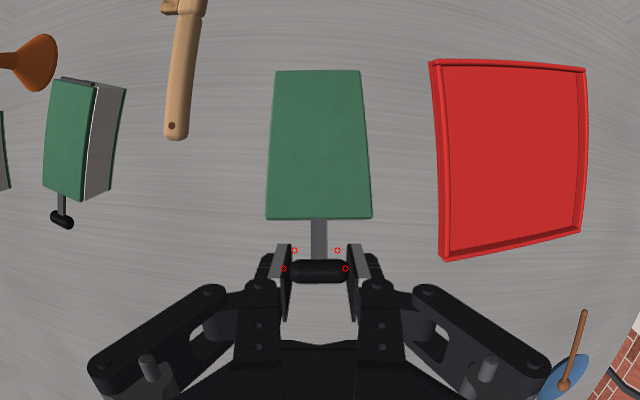

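Emit:
servo_tool --rot '[[0,0,0],[0,0,0],[0,0,0],[0,0,0],[0,0,0]]' --offset '[[0,0,0],[0,0,0],[0,0,0],[0,0,0],[0,0,0]]' --fingers '[4.5,4.5,4.5,4.5,4.5]'

```text
time: 5.8
tool_pos: [482.8, -212.5, 60.2]
eef_rot: [1.0, 0.031, -0.0, -0.0]
ft_force: [-0.3, 0.2, 0.9]
finger_gap: 44.9
```

```bash
python3 look.py R w8 0 0.6
```

```text
5.8 [ 482.8 -212.5   60.2] 0.0627 [-0.26  0.17  0.87] 44.87226388079356
0.0 [array([337.4, 249.6]), array([294.8, 249.5])]
0.6 [array([346.4, 267.1]), array([283., 267.])]
```

View pics/w8.png

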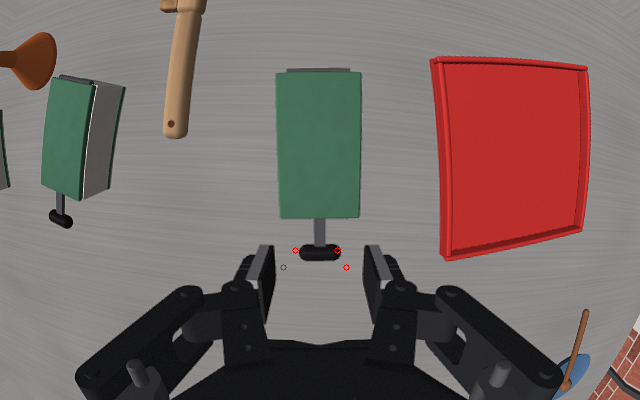

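Emit:
servo_tool --rot '[[0,0,0],[0,0,0],[0,0,0],[0,0,0],[0,0,0],[0,0,0],[0,0,0],[0,0,0]]' --offset '[[-2.3,0,0.4],[0,0,2.2],[0,0,2.2],[0,0,2.2],[0,0,0],[0,0,0],[0,0,0],[0,0,0]]' --fingers '[4.5,4.5,4.5,4.5,4.5,2.5,2.5,2.5]'

```text
time: 6.65
tool_pos: [460.3, -214.2, -8.8]
eef_rot: [1.0, 0.031, 0.0, 0.0]
ft_force: [-2.1, -0.4, 1.1]
finger_gap: 27.9
```

Emit:
servo_tool --rot '[[0,0,0],[0,0,0],[0,0,0],[0,0,0],[0,0,0],[0,0,0],[0,0,0],[0,0,0],[0,0,0],[0,0,0]]' --offset '[[0.1,0,-1.22],[0.21,0,-1.2],[0.33,0,-1.17],[0.45,0,-1.13],[0.56,0,-1.08],[0.66,0,-1.02],[0.76,0,-0.95],[0.85,0,-0.87],[0.94,0,-0.78],[1.01,0,-0.68]]' --fingers '[2.5,2.5,2.5,2.5,2.5,2.5,2.5,2.5,2.5,2.5]'

```text
time: 7.65
tool_pos: [519.2, -210.2, 92.4]
eef_rot: [1.0, 0.031, 0.0, 0.0]
ft_force: [0.9, 0.4, -2.3]
finger_gap: 27.4
```

```bash
python3 look.py R w9 1.0
```

```text
7.65 [ 519.2 -210.2   92.4] 0.0629 [ 0.94  0.4  -2.32] 27.383930390179135
1.0 [array([346.5, 269.4]), array([283. , 269.3])]
```

View pics/w9.png

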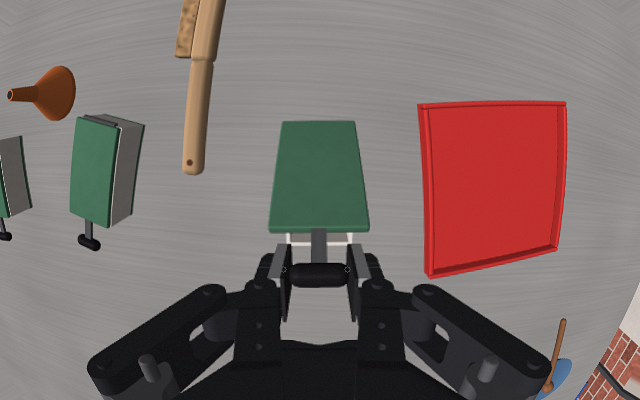

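Good; the lid is at about 1.0 rad with the bar held on prediction (315,272). Continue to 1.8.

Emit:
servo_tool --rot '[[0,0,0],[0,0,0],[0,0,0],[0,0,0],[0,0,0],[0,0,0],[0,0,0],[0,0,0],[0,0,0]]' --offset '[[1.07,0,-0.58],[1.13,0,-0.47],[1.17,0,-0.36],[1.2,0,-0.24],[1.21,0,-0.12],[1.22,0,0.0],[1.21,0,0.13],[1.19,0,0.25],[0,0,0]]' --fingers '[2.5,2.5,2.5,2.5,2.5,2.5,2.5,2.5,2.5]'

```text
time: 8.6
tool_pos: [614.0, -204.0, 105.6]
eef_rot: [0.999, 0.032, 0.001, 0.0]
ft_force: [0.7, 2.2, 5.6]
finger_gap: 27.5
```

```bash
python3 look.py R w10 1.8 2.0
```

```text
8.6 [ 614.  -204.   105.6] 0.0635 [0.67 2.23 5.59] 27.484989088245324
1.8 [array([346.9, 271.7]), array([283.3, 271.5])]
2.0 [array([347.1, 220.2]), array([283.3, 220.1])]
```

View pics/w10.png

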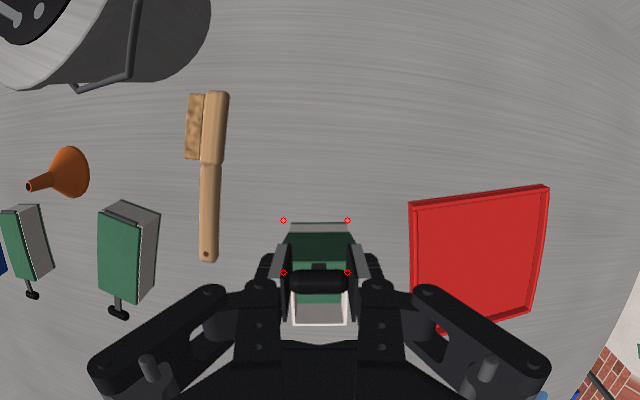

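Emit:
servo_tool --rot '[[0,0,0],[0,0,0],[0,0,0],[0,0,0],[0,0,0],[0,0,0]]' --offset '[[0,0,0],[0,0,0],[0,0,0],[0,0,-2],[0,0,-3],[0,0,-1]]' --fingers '[4.5,4.5,4.5,4.5,4.5,4.5]'

```text
time: 9.25
tool_pos: [613.1, -204.8, 168.1]
eef_rot: [1.0, 0.031, 0.001, 0.001]
ft_force: [0.7, 0.2, -0.1]
finger_gap: 44.8
```

```bash
python3 look.py R w11 1.8 2.0; python3 -c "
from h import *
from rig import bot
print(rel(bot.state(),[467,20,90],-.248))"
```

```text
9.25 [ 613.1 -204.8  168.1] 0.0626 [ 0.71  0.17 -0.12] 44.84068913138249
1.8 [array([338. , 223.9]), array([292.3, 223.8])]
2.0 [array([337.8, 187. ]), array([292.5, 187. ])]
(array([ 0.001, -0.004,  0.311]), array([-19.71, -18.2 ,   7.85]), array([-13.23, -23.36,   7.76]))
```

View pics/w11.png

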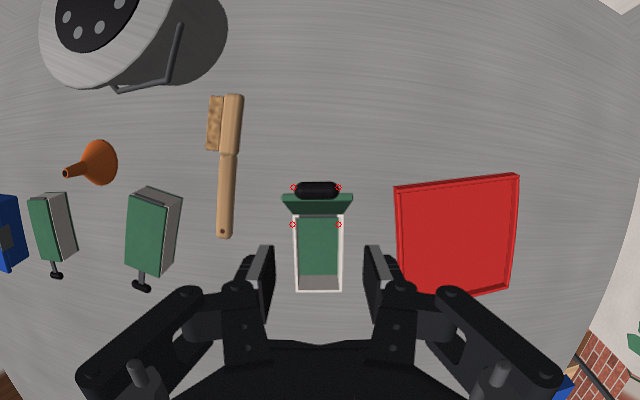

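Emit:
servo_tool --rot '[[0,0,0.104],[0,0,0.104],[0,0,0.103],[0,0,0],[0,0,0],[0,0,0],[0,0,0],[0,0,0],[0,0,0],[0,0,0]]' --offset '[[0,0,0],[0,0,0],[0,0,0],[-3.2,-3,0.8],[-3.3,-3.1,1.3],[-3.3,-3.0,1.4],[-3.3,-3.0,1.4],[-3.3,-3.1,1.5],[-3.3,-3.0,1.4],[0,0,0]]' --fingers '[4.5,4.5,4.5,4.5,4.5,4.5,4.5,4.5,4.5,4.5]'

```text
time: 10.3
tool_pos: [441.8, -45.8, 87.6]
eef_rot: [0.997, -0.074, -0.001, -0.029]
ft_force: [0.0, 0.0, 0.1]
finger_gap: 45.1
```

Emit:
servo_tool --rot '[[0,0,0]]' --offset '[[0,0,0]]' --fingers '[4.5]'

```text
time: 10.4
tool_pos: [446.6, -47.5, 89.8]
eef_rot: [0.997, -0.075, 0.002, -0.029]
ft_force: [0.9, -0.7, 0.3]
finger_gap: 44.9
```

```bash
python3 look.py M w12 0
```

```text
10.4 [446.6 -47.5  89.8] -0.1504 [ 0.85 -0.72  0.25] 44.947641653667404
0.0 [array([250.3, 195.4]), array([215. , 191.4])]
```

View pics/w12.png

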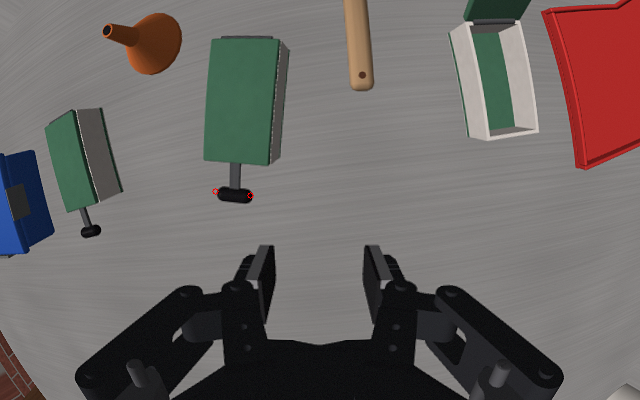

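```bash
python3 -c "
from h import *
from rig import bot
st=bot.state()
print(rel(st,[467.5,20,60],-.248)); print(R.from_quat(st['eef_rot']).as_matrix().round(3), st['joint_positions'].round(3))
st,s=pickle.load(open('w12.pkl','rb')); print(wplane(s,st,(234.5,195.5),45))"
```

```text
(array([-0.057,  0.003,  0.097]), array([ 0.25, -7.07,  3.02]), array([ 0.94, -6.82,  3.42]))
[[ 0.989 -0.15   0.009]
 [-0.15  -0.987  0.057]
 [ 0.    -0.057 -0.998]] [-0.152  0.157 -0.365  1.049  0.057  3.141]
[466.63623318  19.91292726  45.        ]
```

Emit:
servo_tool --rot '[[0,0,-0.149],[0,0,-0.149],[0,0,-0.149],[0,0,-0.149],[0,0,-0.149],[0,0,-0.149],[0,0,-0.149],[0,0,-0.149],[0,0,-0.149],[0,0,-0.149]]' --offset '[[0,0,-2],[0,0,-2],[0,0,0],[0,0,0],[0,0,0],[0,0,0],[0,0,0],[0,0,0],[0,0,0],[0,0,0]]' --fingers '[4.5,4.5,4.5,4.5,4.5,4.5,4.5,4.5,4.5,4.5]'

```text
time: 11.45
tool_pos: [448.2, -50.6, 130.3]
eef_rot: [0.782, 0.623, 0.021, -0.019]
ft_force: [-0.5, -1.0, 0.7]
finger_gap: 44.8
```

Emit:
servo_tool --rot '[[0,0,-0.149],[0,0,-0.149],[0,0,-0.149],[0,0,-0.149],[0,0,-0.149],[0,0,-0.149],[0,0,-0.149],[0,0,-0.149],[0,0,-0.149],[0,0,-0.149]]' --offset '[[0,0,0],[0,0,0],[0,0,0],[0,0,0],[0,0,0],[0,0,0],[0,0,0],[0,0,0],[0,0,0],[0,0,0]]' --fingers '[4.5,4.5,4.5,4.5,4.5,4.5,4.5,4.5,4.5,4.5]'

```text
time: 12.45
tool_pos: [448.2, -50.6, 130.3]
eef_rot: [0.153, 0.988, 0.029, 0.0]
ft_force: [0.2, -0.2, 0.4]
finger_gap: 45.1
```

```bash
python3 -c "
from h import *
from rig import bot
st=bot.state()
print(st['time'],psi(st),st['tool_pos'],rel(st,[467,20,60],-.248+np.pi), st['joint_positions'].round(3))"
```

```text
12.45 2.8349680302260754 [448.24300267 -50.59286259 130.29421001] (array([ 0.057, -0.007, -0.059]), array([-0.09,  7.3 ,  7.03]), array([0.28, 6.89, 7.43])) [-0.158  0.134 -0.287  1.15   0.057  0.149]
```

Emit:
servo_tool --rot '[[0.057,-0.007,-0.059],[0,0,0],[0,0,0],[0,0,0],[0,0,0],[0,0,0]]' --offset '[[0,0,0],[-0.1,2.4,2.3],[0,2.5,2.4],[0,2.4,2.3],[0,0,0],[0,0,0]]' --fingers '[4.5,4.5,4.5,4.5,4.5,4.5]'

```text
time: 13.05
tool_pos: [466.8, 20.3, 60.0]
eef_rot: [0.126, 0.992, -0.0, -0.001]
ft_force: [-0.4, 0.1, -0.7]
finger_gap: 45.0
```

```bash
python3 look.py M w13 0; python3 -c "
from h import *
from rig import bot
st=bot.state()
print(rel(st,[467,20,60],-.248+np.pi))"
```

```text
13.05 [466.8  20.3  60. ] 2.8889 [-0.36  0.12 -0.69] 45.04654320413635
0.0 [array([298.5, 225.3]), array([342.5, 225.2])]
(array([-0.   , -0.   , -0.005]), array([0.01, 0.  , 0.06]), array([0.01, 0.  , 0.06]))
```

View pics/w13.png

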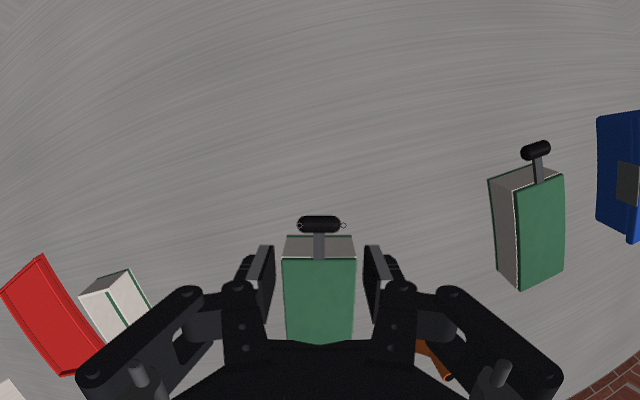

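Emit:
servo_tool --rot '[[0,0,0],[0,0,0],[0,0,0],[0,0,0],[0,0,0],[0,0,0],[0,0,0]]' --offset '[[0,0,2.3],[0,0,2.3],[0,0,2.2],[0,0,0],[0,0,0],[0,0,0],[0,0,0]]' --fingers '[4.5,4.5,4.5,4.5,2.5,2.5,2.5]'

```text
time: 13.8
tool_pos: [467.1, 20.1, -6.6]
eef_rot: [0.126, 0.992, 0.0, 0.0]
ft_force: [-1.6, -2.2, 4.4]
finger_gap: 27.8
```

Emit:
servo_tool --rot '[[0,0,0],[0,0,0],[0,0,0],[0,0,0],[0,0,0],[0,0,0],[0,0,0]]' --offset '[[-0.1,0,-1.2],[-0.2,0,-1.2],[-0.3,0,-1.2],[-0.45,0,-1.1],[-0.55,0,-1.1],[-0.65,0,-1.0],[0,0,0]]' --fingers '[2.5,2.5,2.5,2.5,2.5,2.5,2.5]'

```text
time: 14.5
tool_pos: [489.4, 14.7, 61.8]
eef_rot: [0.126, 0.992, 0.0, 0.001]
ft_force: [-1.9, 0.5, 1.2]
finger_gap: 27.8
```

```bash
python3 look.py M w14 0 0.6
```

```text
14.5 [489.4  14.7  61.8] 2.8881 [-1.85  0.53  1.16] 27.789330713871177
0.0 [array([297.6, 191.5]), array([342.7, 191.3])]
0.6 [array([290. , 273.3]), array([352.1, 272.9])]
```

View pics/w14.png

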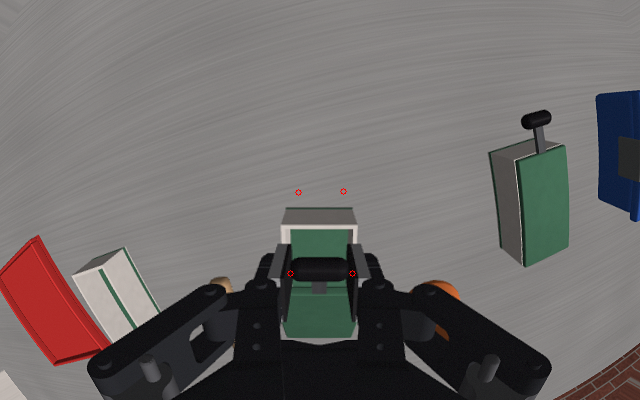

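Lid raised to about 0.6, bar at (320,270). Release and see.

Emit:
servo_tool --rot '[[0,0,0],[0,0,0],[0,0,0],[0,0,0],[0,0,0]]' --offset '[[0,0,0],[0,0,0],[0,0,0],[0,0,0],[0,0,0]]' --fingers '[4.5,4.5,4.5,4.5,4.5]'

```text
time: 15.05
tool_pos: [488.0, 14.8, 60.0]
eef_rot: [0.126, 0.992, 0.0, -0.001]
ft_force: [0.6, -0.4, -0.4]
finger_gap: 45.2
```

```bash
python3 look.py M w15 0 0.6
```

```text
15.05 [488.   14.8  60. ] 2.8883 [ 0.63 -0.42 -0.41] 45.24770855647843
0.0 [array([298. , 194.4]), array([343.4, 194.2])]
0.6 [array([290.4, 277.5]), array([352.9, 277.1])]
```

View pics/w15.png

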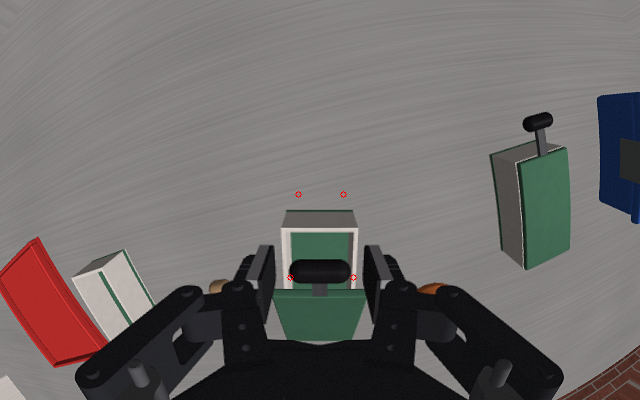

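Emit:
servo_tool --rot '[[0,0,0],[0,0,0],[0,0,0],[0,0,0],[0,0,0],[0,0,0],[0,0,0],[0,0,0],[0,0,0],[0,0,0]]' --offset '[[0,0,0],[0,0,0],[0,0,0],[0.65,0,1.0],[0.55,0,1.1],[0.45,0,1.1],[0.3,0,1.2],[0.2,0,1.2],[0.1,0,1.3],[0,0,0]]' --fingers '[2.5,2.5,2.5,2.5,2.5,2.5,2.5,2.5,2.5,2.5]'

```text
time: 16.1
tool_pos: [465.7, 20.4, -9.8]
eef_rot: [0.126, 0.992, -0.0, -0.001]
ft_force: [-1.9, -0.3, -0.4]
finger_gap: 27.4
```

Emit:
servo_tool --rot '[[0,0,0],[0,0,0],[0,0,0],[0,0,0],[0,0,0],[0,0,0]]' --offset '[[0,0,0],[0,0,0],[0,0,-1.5],[0,0,-3],[0,0,-3.5],[0,0,0]]' --fingers '[4.5,4.5,4.5,4.5,4.5,4.5]'

```text
time: 16.7
tool_pos: [469.1, 20.5, 75.5]
eef_rot: [0.126, 0.992, 0.001, 0.003]
ft_force: [1.0, -0.0, -0.7]
finger_gap: 45.2
```

```bash
python3 look.py M w16 0 0.1; python3 -c "
from h import *
from rig import bot
st=bot.state()
print(rel(st,[538,2,130],-.248+np.pi))"
```

```text
16.7 [469.1  20.5  75.5] 2.8883 [ 1.02 -0.03 -0.71] 45.1869630586828
0.0 [array([298.7, 214.9]), array([340. , 214.7])]
0.1 [array([297.7, 221.8]), array([341.1, 221.6])]
(array([ 0.001,  0.003, -0.005]), array([-7.22, -0.07, -5.66]), array([-7.24, -0.02, -5.63]))
```

View pics/w16.png

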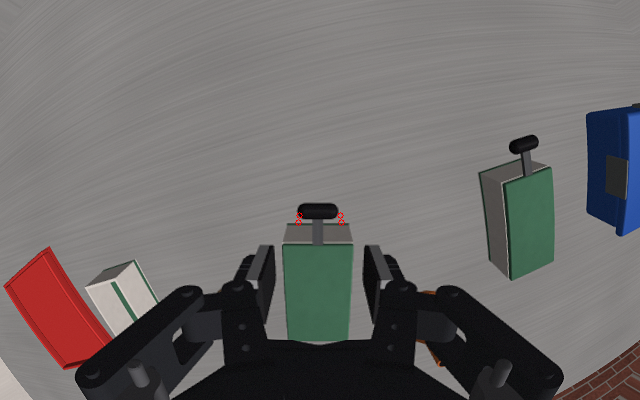

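Emit:
servo_tool --rot '[[0,0,0],[0,0,0],[0,0,0],[0,0,0],[0,0,0],[0,0,0]]' --offset '[[-2.4,0,0],[-2.4,0,0.0],[-2.4,0,0.5],[0,0,2.5],[0,0,2.5],[0,0,0]]' --fingers '[8.3,8.3,8.3,8.3,8.3,8.3]'

```text
time: 17.35
tool_pos: [533.2, 2.3, 12.7]
eef_rot: [0.126, 0.992, -0.0, -0.003]
ft_force: [-0.6, 0.0, 0.1]
finger_gap: 83.2
```

```bash
python3 look.py M w17 0; python3 - <<'E'
from h import *
from rig import bot
st=bot.state()
print(rel(st,[538.3,1.7,-28],-.248+np.pi))
s=bot.snapshot("scene"); f=s["frame"]
cv2.imwrite("pics/sc17.png",cv2.resize(cv2.convertScaleAbs(f[100:250,220:370],alpha=2,beta=10),None,fx=4,fy=4,interpolation=cv2.INTER_CUBIC))
E
```

```text
17.35 [533.2   2.3  12.7] 2.8881 [-0.63  0.    0.09] 83.17957083960312
0.0 [array([291.9, 125.1]), array([354. , 124.9])]
(array([-0.001, -0.005, -0.005]), array([-0.4 ,  0.04,  4.27]), array([-0.42,  0.05,  4.27]))
```

View pics/w17.png

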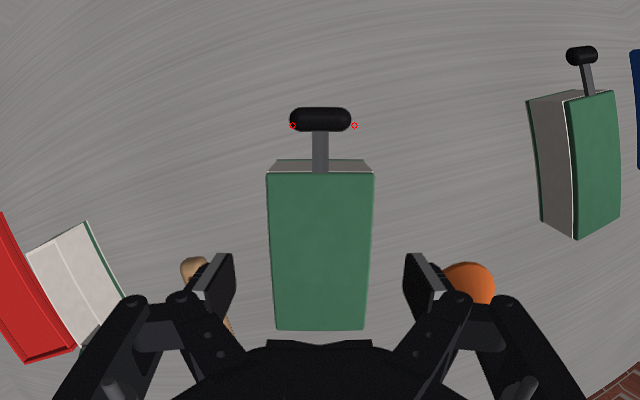

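View pics/sc17.png

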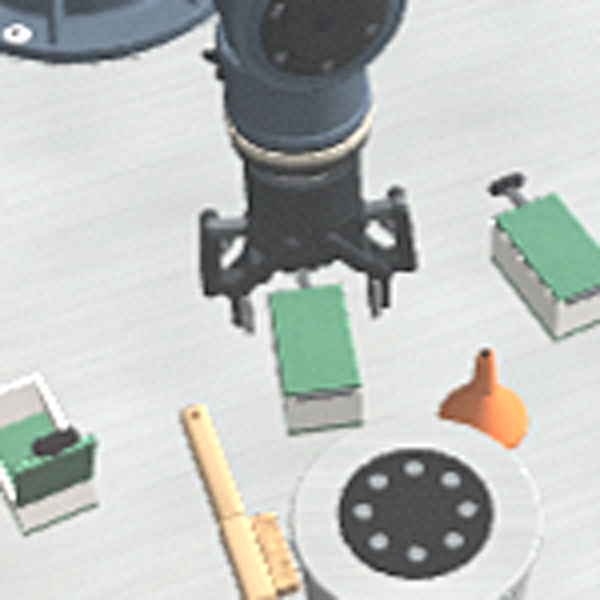

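```bash
python3 - <<'E'
from h import *
from rig import bot
st=bot.state(); print(st["tool_pos"])
s=bot.snapshot("scene")
for x in (515,525,537):
  for z in (20,50,70,90): print(x,z,proj(s,(x,2,z)).round(1))
w=bot.snapshot("wrist"); r=R.from_quat(st["eef_rot"])
for t in [(11,42,-60),(-11,42,-60),(11,42,-40),(-11,42,-40),(11,42,-20),(-11,42,-20),(11,42,0)]: print(t,wproj(w,st,r.apply(t)+st["tool_pos"]).round(1))
f=w["frame"][200:400,220:420+40]
cv2.imwrite("pics/w18z.png",cv2.resize(cv2.convertScaleAbs(f,alpha=2.2,beta=10),None,fx=3,fy=3,interpolation=cv2.INTER_CUBIC))
E
```

```text
[535.42744076   2.35779191  16.07708358]
515 20 [294.5 185. ]
515 50 [294.  178.1]
515 70 [293.7 173.4]
515 90 [293.3 168.6]
525 20 [295.8 187.4]
525 50 [295.3 180.5]
525 70 [295.  175.8]
525 90 [294.6 171. ]
537 20 [297.4 190.3]
537 50 [296.9 183.5]
537 70 [296.6 178.8]
537 90 [296.3 174. ]
(11, 42, -60) [410.8 257.2]
(-11, 42, -60) [405.  297.5]
(11, 42, -40) [400.3 240. ]
(-11, 42, -40) [396.1 277.1]
(11, 42, -20) [391.9 226.2]
(-11, 42, -20) [388.7 260.5]
(11, 42, 0) [384.9 214.9]
```

View pics/w18z.png

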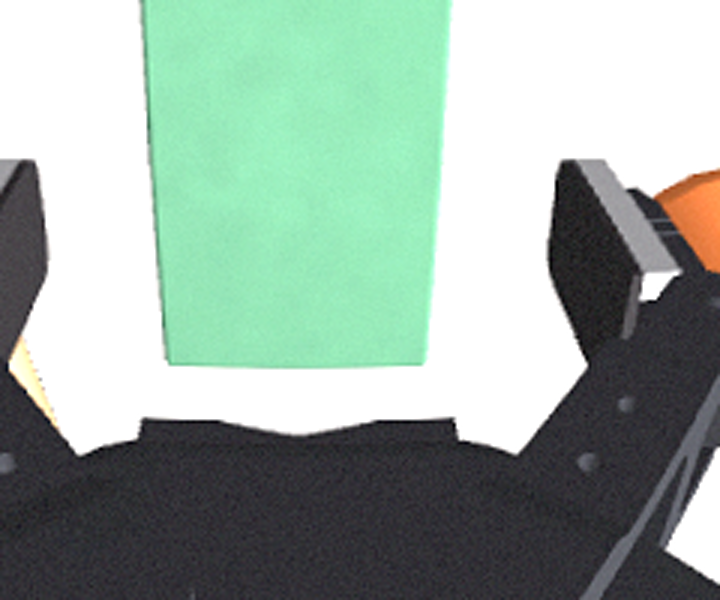

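Emit:
servo_tool --rot '[[0,0,0],[0,0,0],[0,0,0],[0,0,0],[0,0,0],[0,0,0],[0,0,0],[0,0,0]]' --offset '[[-0.3,0,1.6],[0,0,1.5],[0,0,1.5],[0,0,0],[0,0,0],[0,0,0],[0,0,0],[0,0,0]]' --fingers '[8.3,8.3,8.3,8.3,4.8,4.8,4.8,4.8]' --squeeze 40

```text
time: 18.35
tool_pos: [539.7, 1.6, -28.5]
eef_rot: [0.126, 0.992, 0.0, 0.0]
ft_force: [-1.8, -0.3, 7.3]
finger_gap: 54.0
```

```bash
python3 look.py M w19 0
```

```text
18.35 [539.7   1.6 -28.5] 2.8883 [-1.77 -0.3   7.29] 53.958258157397786
0.0 [array([279. , 112.1]), array([365.1, 111.9])]
```

View pics/w19.png

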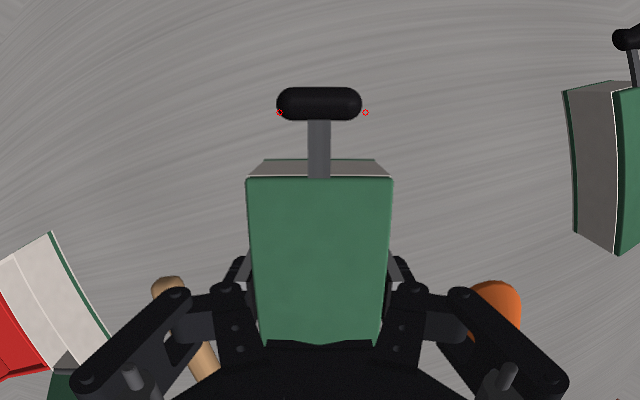

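Emit:
servo_tool --rot '[[0,0,0],[0,0,0],[0,0,0],[0,0,0],[0,0,0],[0,0,0],[0,0,0],[0,0,0]]' --offset '[[0,0,-0.5],[0,0,-1.5],[0,0,-3],[0,0,-3.5],[0,0,-3.5],[0,0,-3.5],[0,0,-3],[0,0,-1.5]]' --fingers '[4.8,4.8,4.8,4.8,4.8,4.8,4.8,4.8]'

```text
time: 19.2
tool_pos: [539.6, 1.6, 173.4]
eef_rot: [0.126, 0.992, 0.0, 0.001]
ft_force: [0.2, 0.9, -7.1]
finger_gap: 53.6
```

```bash
python3 look.py M w20 ; python3 - <<'E'
from h import *
from rig import bot
st=bot.state()
print(rel(st,[542,-388,172],-.248+np.pi),st["joint_positions"].round(2))
E
```

```text
19.2 [539.6   1.6 173.4] 2.8883 [ 0.16  0.87 -7.11] 53.59848806601006
(array([ 0.001,  0.004, -0.005]), array([ -9.73, -37.73,   0.27]), array([ -9.93, -37.67,   0.26])) [0.   0.3  0.03 1.3  0.   0.26]
```

View pics/w20.png

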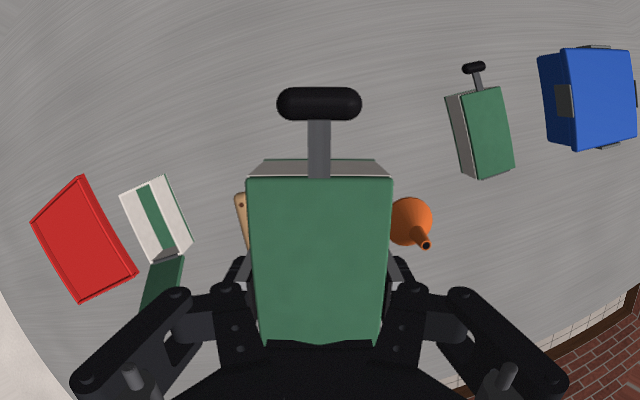

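Emit:
servo_tool --rot '[[0,0,0],[0,0,0],[0,0,0],[0,0,0],[0,0,0],[0,0,0],[0,0,0],[0,0,0],[0,0,0],[0,0,0]]' --offset '[[-0.3,-1.2,0],[-0.6,-2.3,0],[-0.8,-3.1,0],[-0.9,-3.5,0],[-0.9,-3.5,0],[-0.9,-3.5,0],[-0.9,-3.5,0],[-0.9,-3.5,0],[-0.9,-3.5,0],[-0.9,-3.4,0]]' --fingers '[4.8,4.8,4.8,4.8,4.8,4.8,4.8,4.8,4.8,4.8]'

```text
time: 20.25
tool_pos: [537.4, -320.4, 168.6]
eef_rot: [0.127, 0.992, 0.0, -0.002]
ft_force: [1.3, 0.4, -6.1]
finger_gap: 53.1
```

Emit:
servo_tool --rot '[[0,0,0],[0,0,0],[0,0,0],[0,0,0],[0,0,0]]' --offset '[[-0.8,-3.1,0],[-0.5,-2.0,0],[-0.3,-1.2,0],[0,0,0],[0,0,0]]' --fingers '[4.8,4.8,4.8,4.8,4.8]'

```text
time: 20.75
tool_pos: [538.1, -383.1, 169.3]
eef_rot: [0.126, 0.992, 0.0, -0.001]
ft_force: [0.7, -0.7, -6.6]
finger_gap: 53.3
```

```bash
python3 look.py M w21 ; python3 - <<'E'
from h import *
from rig import bot
st=bot.state()
print(rel(st,[542,-388,172],-.248+np.pi),st["joint_positions"].round(2))
for n in ("top","scene"):
    s=bot.snapshot(n); pickle.dump(s,open(n+"21.pkl","wb")); cv2.imwrite(f"pics/{n}21.png",s["frame"])
E
```

```text
20.75 [ 538.1 -383.1  169.3] 2.8882 [ 0.73 -0.74 -6.55] 53.30036983454313
(array([ 0.   , -0.002, -0.005]), array([-0.48, -0.42, -0.23]), array([-0.48, -0.41, -0.24])) [-0.62  0.57  0.44  1.44 -0.   -0.37]
```

View pics/w21.png

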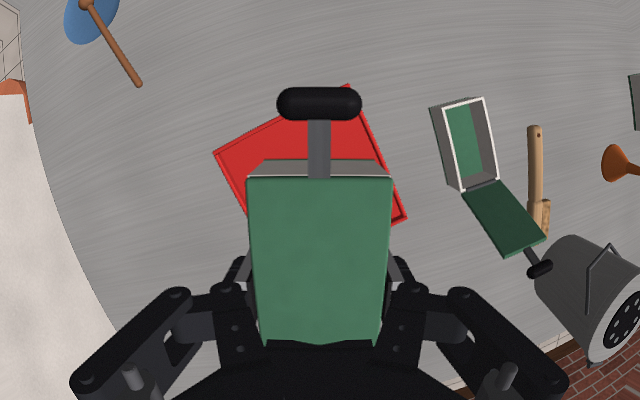

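View pics/scene21.png

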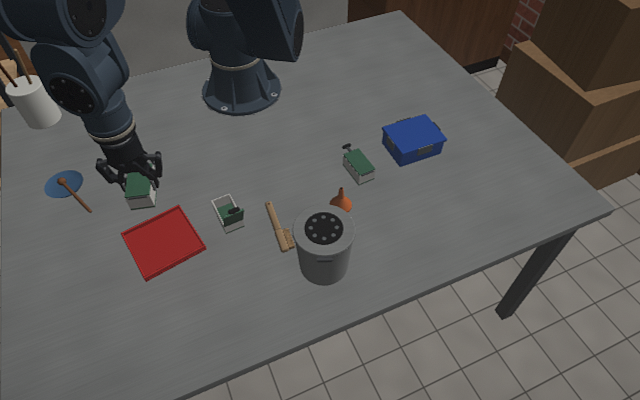

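```bash
python3 - <<'E'
from h import *
for n,c in (("w1",[(423,42),(566,51),(567,200),(437,222)]),("w11",[(394,187),(519,174),(508,294)])):
  st,s=pickle.load(open(n+".pkl","rb")); P=np.array([wplane(s,st,u,18) for u in c]); print(P.round(1),P.mean(0), (P[0]+P[2])/2)
st,s=pickle.load(open("w21.pkl","rb")); P=np.array([wplane(s,st,u,18) for u in [(215,153),(348,86),(405,218)]]);print(P.round(1),(P[0]+P[2])/2)
E
```

```text
[[ 605.4 -290.2   18. ]
 [ 639.4 -458.7   18. ]
 [ 477.7 -490.    18. ]
 [ 443.9 -323.4   18. ]] [ 541.60427938 -390.59047249   18.        ] [ 541.55088572 -390.10945826   18.        ]
[[ 611.1 -289.7   18. ]
 [ 641.5 -458.    18. ]
 [ 464.1 -495.6   18. ]] [ 572.22495155 -414.43578925   18.        ] [ 537.60219273 -392.65395601   18.        ]
[[ 477.4 -487.3   18. ]
 [ 445.7 -326.9   18. ]
 [ 606.2 -295.9   18. ]] [ 541.78767557 -391.62263553   18.        ]
```

Emit:
servo_tool --rot '[[0,0,0],[0,0,0],[0,0,0],[0,0,0],[0,0,0],[0,0,0],[0,0,0],[0,0,0],[0,0,0]]' --offset '[[-0.5,-0.6,0.5],[0,0,1.5],[0,0,3],[0,0,3.5],[0,0,3.5],[0,0,3],[0,0,1.5],[0,0,0.8],[0,0,0]]' --fingers '[4.8,4.8,4.8,4.8,4.8,4.8,4.8,4.8,4.8]'

```text
time: 21.8
tool_pos: [541.3, -390.3, -3.9]
eef_rot: [0.126, 0.992, 0.0, -0.001]
ft_force: [0.3, -0.6, -4.6]
finger_gap: 53.3
```

```bash
python3 look.py M w22
```

```text
21.8 [ 541.3 -390.3   -3.9] 2.8885 [ 0.26 -0.56 -4.6 ] 53.30279996900174
```

View pics/w22.png

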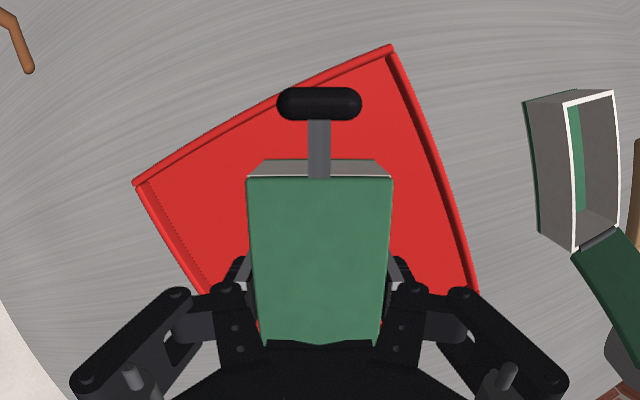

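Emit:
servo_tool --rot '[[0,0,0],[0,0,0],[0,0,0],[0,0,0],[0,0,0],[0,0,0],[0,0,0]]' --offset '[[0,0,0.5],[0,0,0.5],[0,0,0.3],[0,0,0.2],[0,0,0.1],[0,0,0.1],[0,0,0]]' --fingers '[4.8,4.8,4.8,4.8,4.8,4.8,4.8]'

```text
time: 22.55
tool_pos: [541.6, -390.6, -20.0]
eef_rot: [0.126, 0.992, 0.0, -0.001]
ft_force: [0.5, -0.6, -6.0]
finger_gap: 53.2
```

Emit:
servo_tool --rot '[[0,0,0],[0,0,0]]' --offset '[[0,0,0.1],[0,0,0]]' --fingers '[4.8,4.8]'

```text
time: 22.75
tool_pos: [541.6, -390.6, -21.0]
eef_rot: [0.126, 0.992, 0.0, -0.001]
ft_force: [0.2, 0.3, -5.9]
finger_gap: 53.1
```

Emit:
servo_tool --rot '[[0,0,0],[0,0,0]]' --offset '[[0,0,0.15],[0,0,0]]' --fingers '[4.8,4.8]'

```text
time: 22.95
tool_pos: [541.5, -390.5, -22.7]
eef_rot: [0.126, 0.992, 0.0, -0.001]
ft_force: [0.3, 0.5, -6.2]
finger_gap: 53.6
```

Emit:
servo_tool --rot '[[0,0,0],[0,0,0]]' --offset '[[0,0,0.1],[0,0,0]]' --fingers '[4.8,4.8]'

```text
time: 23.15
tool_pos: [541.7, -390.6, -23.4]
eef_rot: [0.126, 0.992, -0.0, -0.0]
ft_force: [0.2, -0.3, -5.0]
finger_gap: 53.3
```

Emit:
servo_tool --rot '[[0,0,0],[0,0,0]]' --offset '[[0,0,0.1],[0,0,0]]' --fingers '[4.8,4.8]'

```text
time: 23.35
tool_pos: [541.7, -390.6, -23.5]
eef_rot: [0.126, 0.992, -0.0, -0.0]
ft_force: [-5.5, 3.4, 8.7]
finger_gap: 53.4
```

Emit:
servo_tool --rot '[[0,0,0],[0,0,0]]' --offset '[[0,0,0.1],[0,0,0]]' --fingers '[4.8,4.8]'

```text
time: 23.55
tool_pos: [541.8, -390.7, -23.5]
eef_rot: [0.126, 0.992, -0.0, 0.0]
ft_force: [-9.7, 7.1, 21.6]
finger_gap: 53.5
```

Emit:
servo_tool --rot '[[0,0,0],[0,0,0],[0,0,0],[0,0,0],[0,0,0],[0,0,0],[0,0,0],[0,0,0],[0,0,0],[0,0,0]]' --offset '[[0,0,-0.15],[0,0,0],[0,0,0],[0,0,0],[0,0,0],[0,0,-1.5],[0,0,-3],[0,0,-4],[0,0,-4],[0,0,-2]]' --fingers '[4.8,6,7,8,8,8,8,8,8,8]'

```text
time: 24.55
tool_pos: [542.8, -391.3, 124.8]
eef_rot: [0.126, 0.992, -0.001, 0.001]
ft_force: [1.3, 0.4, 0.3]
finger_gap: 80.0
```

```bash
python3 look.py M w23; python3 - <<'E'
from h import *
from rig import bot
st=bot.state()
print(rel(st,[453,194.5,90],.059+np.pi),rel(st,[453,194.5,60]),st["joint_positions"].round(2))
E
```

```text
24.55 [ 542.8 -391.3  124.8] 2.8883 [1.34 0.35 0.3 ] 80.01010038332821
(array([-0.003,  0.005, -0.312]), array([ 5.57, 59.07,  3.7 ]), array([23.47, 54.51,  3.45])) (array([-0.002,  0.005, -0.   ]), array([23.45, 54.5 ,  6.7 ]), array([23.48, 54.51,  6.45])) [-0.62  0.59  0.36  1.33 -0.   -0.37]
```

View pics/w23.png

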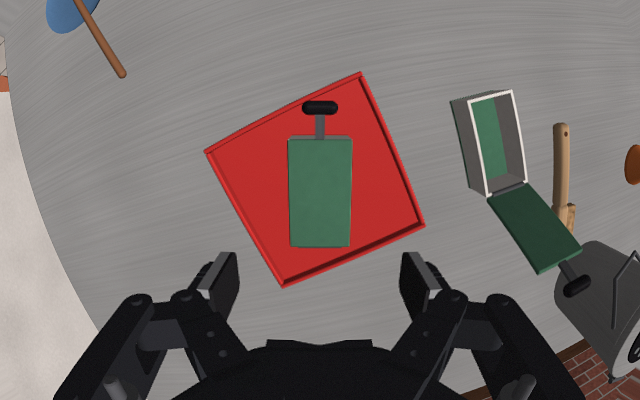

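Emit:
servo_tool --rot '[[0,0,-0.104],[0,0,-0.104],[0,0,-0.104],[0,0,0],[0,0,0],[0,0,0],[0,0,0],[0,0,0],[0,0,0],[0,0,0]]' --offset '[[0,0,-1],[0,0,0],[0,0,0],[1,2.5,0],[1,4,0],[1,4,0],[1,4,0],[0.5,4,0],[0.5,4,0],[0.5,4,0]]' --fingers '[6,4.5,4.5,4.5,4.5,4.5,4.5,4.5,4.5,4.5]' --squeeze 20

```text
time: 25.6
tool_pos: [470.7, -127.9, 131.0]
eef_rot: [-0.029, 1.0, 0.0, -0.0]
ft_force: [1.5, -0.1, 0.0]
finger_gap: 45.1
```

Emit:
servo_tool --rot '[[0,0,0],[0,0,0],[0,0,0],[0,0,0],[0,0,0],[0,0,0],[0,0,0],[0,0,0],[0,0,0]]' --offset '[[0,4,0],[0,4,0],[0,4,0],[0,4,1.5],[0,4,1.5],[0,4,1.5],[0,3,1],[0,2,1],[0,0,0]]' --fingers '[4.5,4.5,4.5,4.5,4.5,4.5,4.5,4.5,4.5]'

```text
time: 26.5
tool_pos: [453.2, 162.0, 64.9]
eef_rot: [-0.031, 1.0, 0.0, -0.001]
ft_force: [0.5, 0.1, -0.7]
finger_gap: 44.5
```

```bash
python3 look.py L w24 0; python3 - <<'E'
from h import *
from rig import bot
st=bot.state()
print(rel(st,[453,194.5,60],.059+np.pi),st["joint_positions"].round(2))
E
```

```text
26.5 [453.2 162.   64.9] -3.0801 [ 0.52  0.15 -0.66] 44.49512220157355
0.0 [array([345.4, 225.3]), array([387.3, 225.1])]
(array([-0.   , -0.002,  0.002]), array([-0.14,  3.37,  0.56]), array([-0.15,  3.37,  0.56])) [ 0.34  0.24 -0.33  1.01  0.    0.28]
```

View pics/w24.png

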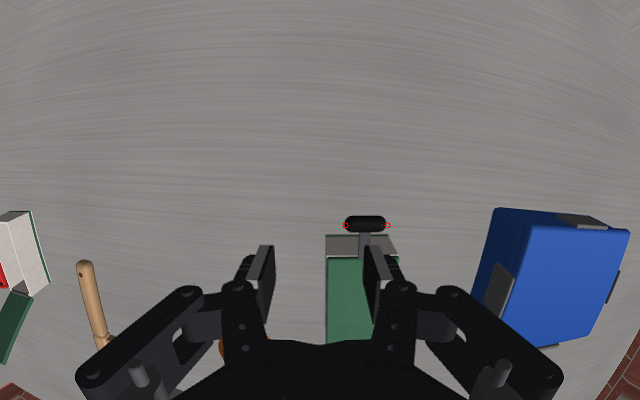

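Emit:
servo_tool --rot '[[0,0,0],[0,0,0],[0,0,0],[0,0,0]]' --offset '[[0,2,0.5],[-0.1,1.35,0],[0,0,0],[0,0,0]]' --fingers '[4.5,4.5,4.5,4.5]'

```text
time: 26.95
tool_pos: [453.5, 193.3, 61.5]
eef_rot: [-0.029, 1.0, 0.0, -0.0]
ft_force: [-0.4, -0.8, -0.4]
finger_gap: 45.1
```

```bash
python3 look.py L w25 0
```

```text
26.95 [453.5 193.3  61.5] -3.0827 [-0.42 -0.78 -0.45] 45.13943485898567
0.0 [array([300.4, 224. ]), array([344.1, 224. ])]
```

View pics/w25.png

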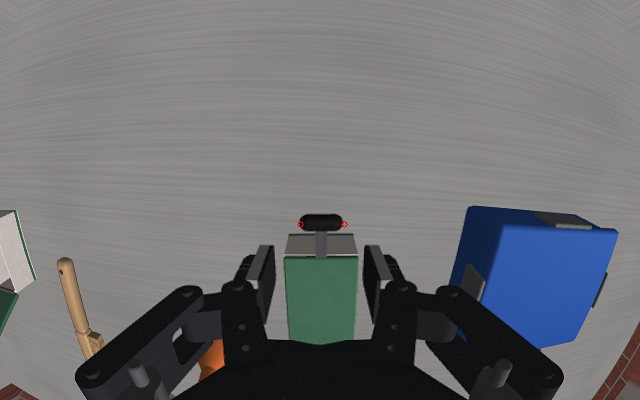

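Emit:
servo_tool --rot '[[0,0,0],[0,0,0],[0,0,0],[0,0,0],[0,0,0],[0,0,0],[0,0,0]]' --offset '[[0,0.15,2.3],[0,0,2.3],[0,0,2.3],[0,0,0],[0,0,0],[0,0,0],[0,0,0]]' --fingers '[4.5,4.5,4.5,4.5,2.5,2.5,2.5]'

```text
time: 27.7
tool_pos: [453.7, 195.2, -6.7]
eef_rot: [-0.029, 1.0, 0.0, 0.0]
ft_force: [-0.9, -1.9, -0.8]
finger_gap: 27.8
```

Emit:
servo_tool --rot '[[0,0,0],[0,0,0],[0,0,0],[0,0,0],[0,0,0],[0,0,0],[0,0,0]]' --offset '[[-0.1,0,-1.2],[-0.2,0,-1.2],[-0.3,0,-1.2],[-0.45,0,-1.1],[-0.55,0,-1.1],[-0.65,0,-1.0],[0,0,0]]' --fingers '[2.5,2.5,2.5,2.5,2.5,2.5,2.5]'

```text
time: 28.4
tool_pos: [477.1, 197.0, 61.8]
eef_rot: [-0.029, 1.0, 0.001, 0.001]
ft_force: [-2.0, 0.3, 0.7]
finger_gap: 27.5
```

Emit:
servo_tool --rot '[[0,0,0],[0,0,0],[0,0,0],[0,0,0],[0,0,0]]' --offset '[[0,0,0],[0,0,0],[0,0,0],[0,0,0],[0,0,0]]' --fingers '[4.5,4.5,4.5,4.5,4.5]'

```text
time: 28.9
tool_pos: [475.5, 196.5, 60.0]
eef_rot: [-0.029, 1.0, 0.0, -0.001]
ft_force: [-0.3, -0.3, 0.0]
finger_gap: 44.8
```

```bash
python3 look.py L w26 0 0.6
```

```text
28.9 [475.5 196.5  60. ] -3.0828 [-0.28 -0.33  0.02] 44.82304079703229
0.0 [array([296.9, 193.3]), array([342.3, 193.3])]
0.6 [array([288.6, 276.1]), array([351.3, 276.1])]
```

View pics/w26.png

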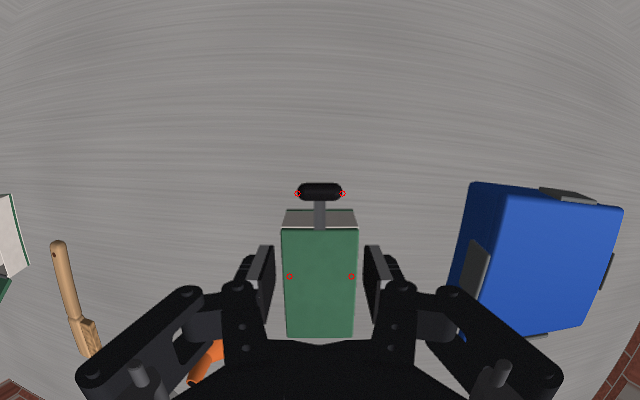

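Dropped shut (bar at (320,192)): free. Regrasp and open it to 1.8.

Emit:
servo_tool --rot '[[0,0,0],[0,0,0],[0,0,0],[0,0,0],[0,0,0],[0,0,0],[0,0,0],[0,0,0]]' --offset '[[2.25,0,0.3],[0,0,2.2],[0,0,2.2],[0,0,2.1],[0,0,0],[0,0,0],[0,0,0],[0,0,0]]' --fingers '[4.5,4.5,4.5,4.5,4.5,2.5,2.5,2.5]'

```text
time: 29.75
tool_pos: [453.5, 195.5, -6.9]
eef_rot: [-0.029, 1.0, 0.0, -0.0]
ft_force: [-1.6, 0.7, -1.2]
finger_gap: 27.6
```

Emit:
servo_tool --rot '[[0,0,0],[0,0,0],[0,0,0],[0,0,0],[0,0,0],[0,0,0],[0,0,0],[0,0,0],[0,0,0],[0,0,0]]' --offset '[[-0.1,0,-1.22],[-0.21,0,-1.2],[-0.33,0,-1.17],[-0.45,0,-1.13],[-0.56,0,-1.08],[-0.66,0,-1.02],[-0.76,0,-0.95],[-0.85,0,-0.87],[-0.94,0,-0.78],[-1.01,0,-0.68]]' --fingers '[2.5,2.5,2.5,2.5,2.5,2.5,2.5,2.5,2.5,2.5]'

```text
time: 30.75
tool_pos: [512.5, 198.8, 94.4]
eef_rot: [-0.029, 1.0, 0.0, 0.0]
ft_force: [0.4, 0.0, -2.2]
finger_gap: 27.7
```

Emit:
servo_tool --rot '[[0,0,0],[0,0,0],[0,0,0],[0,0,0],[0,0,0],[0,0,0],[0,0,0],[0,0,0],[0,0,0]]' --offset '[[-1.07,0,-0.58],[-1.13,0,-0.47],[-1.17,0,-0.36],[-1.2,0,-0.24],[-1.21,0,-0.12],[-1.22,0,0.0],[-1.21,0,0.13],[-1.19,0,0.25],[0,0,0]]' --fingers '[2.5,2.5,2.5,2.5,2.5,2.5,2.5,2.5,2.5]'

```text
time: 31.65
tool_pos: [607.6, 204.5, 107.9]
eef_rot: [-0.029, 1.0, 0.001, 0.001]
ft_force: [0.8, 0.3, 6.6]
finger_gap: 27.8
```

```bash
python3 look.py L w27 1.8 2.0
```

```text
31.65 [607.6 204.5 107.9] -3.0832 [0.84 0.3  6.59] 27.829801248688025
1.8 [array([288.2, 270.2]), array([350.9, 270.2])]
2.0 [array([291.4, 299.4]), array([347.4, 299.4])]
```

View pics/w27.png

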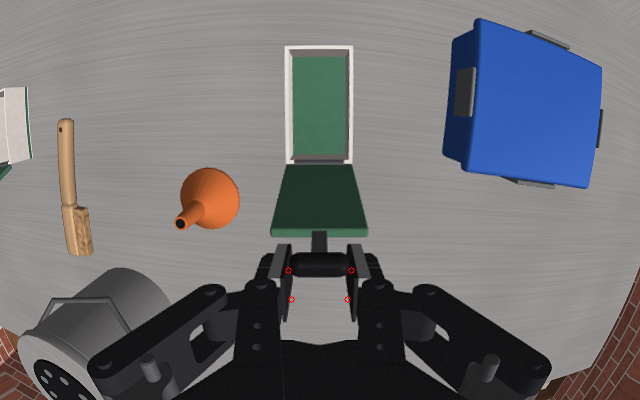

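Emit:
servo_tool --rot '[[0,0,0],[0,0,0],[0,0,0],[0,0,0],[0,0,0],[0,0,0],[0,0,0],[0,0,0],[0,0,0],[0,0,0]]' --offset '[[0,0,0],[0,0,0],[0,0,0],[0,0,-2],[0,0,-3],[0,0,-4],[2,0,0],[4,0,0],[4,0,0],[4,0,0]]' --fingers '[4.5,4.5,4.5,4.5,4.5,4.5,4.5,4.5,4.5,4.5]'

```text
time: 32.7
tool_pos: [464.3, 195.6, 197.0]
eef_rot: [-0.029, 1.0, 0.0, -0.001]
ft_force: [0.2, 0.2, 1.6]
finger_gap: 44.8
```

Emit:
servo_tool --rot '[[0,0,0],[0,0,0],[0,0,0],[0,0,0],[0,0,0],[0,0,0]]' --offset '[[4,0,0],[4,0,0],[2,0,0],[0,0,0],[0,0,0],[0,0,0]]' --fingers '[4.5,4.5,4.5,4.5,4.5,4.5]'

```text
time: 33.3
tool_pos: [366.8, 190.2, 197.3]
eef_rot: [-0.029, 1.0, 0.0, -0.0]
ft_force: [0.1, -0.3, 0.5]
finger_gap: 45.2
```

```bash
python3 look.py L w28 1.8 2.0; python3 - <<'E'
from h import *
from rig import bot
st=bot.state(); d0=pickle.load(open("s0.pkl","rb"))
s=bot.snapshot("scene"); t=bot.snapshot("top")
for n,i in (("scene",s),("top",t)):
    cv2.imwrite(f"pics/{n}29.png",i["frame"])
    df=cv2.absdiff(i["frame"],d0[n]["frame"]); 
cv2.imwrite("pics/sc29z.png",cv2.resize(cv2.convertScaleAbs(s["frame"][120:290,110:450],alpha=1.8,beta=10),None,fx=2.35,fy=2.35,interpolation=cv2.INTER_CUBIC))
cv2.imwrite("pics/t29z.png",cv2.resize(cv2.convertScaleAbs(t["frame"][90:290,130:530],alpha=1.8,beta=10),None,fx=2,fy=2,interpolation=cv2.INTER_CUBIC))
E
```

```text
33.3 [366.8 190.2 197.3] -3.0831 [ 0.08 -0.25  0.51] 45.22163319347767
1.8 [array([306. , 410.8]), array([332.2, 410.8])]
2.0 [array([306.7, 415.6]), array([331.4, 415.6])]
```

View pics/sc29z.png

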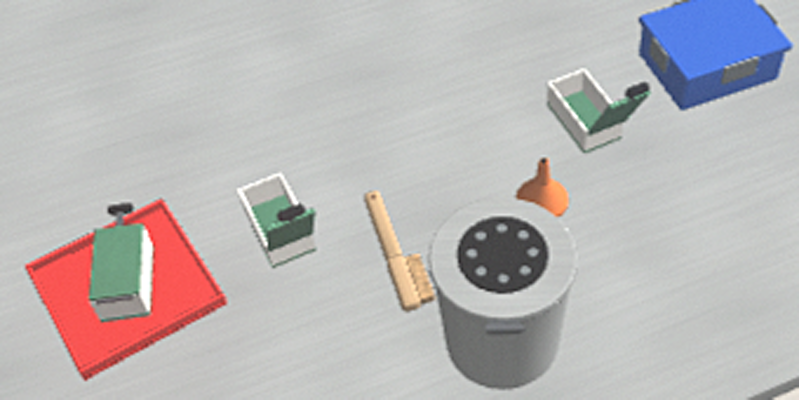

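View pics/t29z.png

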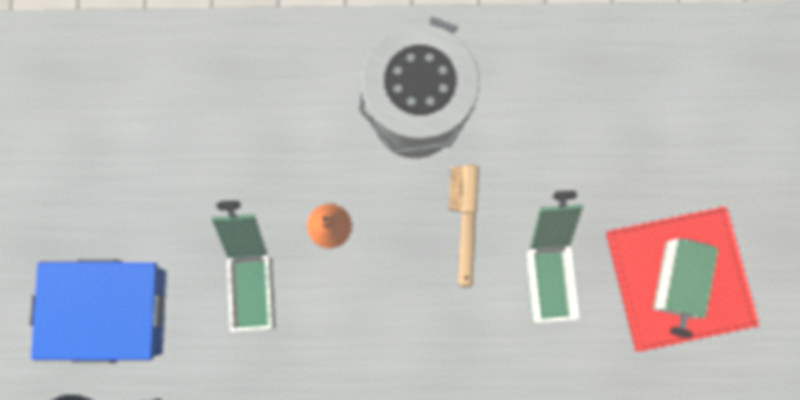

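View pics/w28.png

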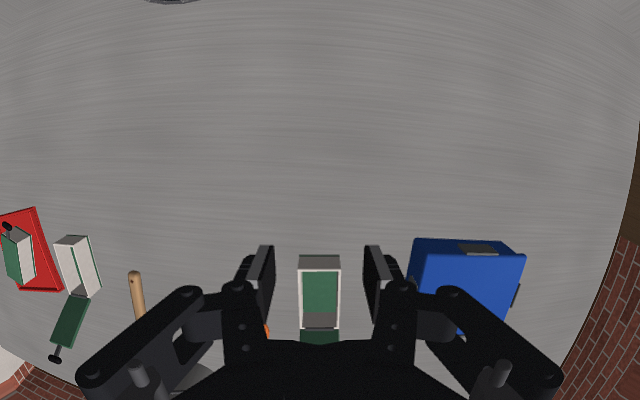

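```bash
python3 - <<'E'
from h import *
d=pickle.load(open("s0.pkl","rb"))
for k in "LR":
  for th in (1.6,1.8,2.0):
    ph=th+.0246; c,y=TINS[k]; P=tin(c,y,48-122*np.cos(ph),0,42+122*np.sin(ph)); print(k,th,proj(d["top"],P).round(1),proj(d["scene"],P).round(1))
# stiff: from w23, lid centre/edges vs pull with tin at tool pose
st,s=pickle.load(open("w23.pkl","rb"))
c=(541.8,-390.6);y=-.253
for th in (0,.1,.2):
    ph=th+.0246; print(th,wproj(s,st,tin(c,y,48-122*np.cos(ph),0,47+122*np.sin(ph))).round(1), wproj(s,st,tin(c,y,48,0,53)).round(1), wproj(s,st,tin(c,y,-48,0,53)).round(1))
E
```

```text
L 1.6 [243.8 210.4] [371.2 144. ]
L 1.8 [243.7 200.6] [375.8 150.6]
L 2.0 [244.  191.8] [380.1 158.3]
R 1.6 [415.3 204.8] [225.3 194.2]
R 1.8 [413.8 195.1] [229. 202.]
R 2.0 [411.9 186.3] [232.9 210.7]
0 [319.2 110.8] [319.1 249.8] [319.2 142.4]
0.1 [319.2 111.9] [319.1 249.8] [319.2 142.4]
0.2 [319.2 114.7] [319.1 249.8] [319.2 142.4]
```

```bash
python3 - <<'E'
from h import *
d=pickle.load(open("s0.pkl","rb")); f=cv2.imread("pics/scene29.png"); g=cv2.cvtColor(f,cv2.COLOR_BGR2GRAY)
w=g[200:216,150:174]; ys,xs=np.nonzero(w<38); print(len(xs),xs.mean()+150,ys.mean()+200)
c=(541.8,-390.6);y=-.253
for th in (0,.1,.2):
    ph=th+.0246; print(th,proj(d["scene"],tin(c,y,48-122*np.cos(ph),0,47+122*np.sin(ph))).round(1))
E
```

```text
27 160.8148148148148 208.51851851851853
0 [159.6 209.5]
0.1 [158.3 207. ]
0.2 [156.9 204.8]
```

```bash
python3 -c "
from rig import bot
print(bot.close_job())"
```

```text
the job is handed in; nothing more can be done
None
```

I tried all three lids in place and handed the job in at about 33 s of the 72 s allowed. No verdict was reported.

- **Free lids:** the right and left tins each fell shut when let go at about 0.6 rad. I swung both open to about 1.8 rad and released them, and they dropped back onto their stops. In the last overhead image their pulls are within about 2 px of where a 2.0 rad lid should put them.
- **Stiff lid:** the middle tin's lid stayed at about 0.6 rad when let go, so I treated it as the reject. I shut it, carried the tin over and set it down in the red tray, about 1 mm from the tray's centre as I measured it. Contact force on setting down was about 27 N. From the scene camera the lid reads roughly 0 to 0.05 rad, which is shut.
- **Bystanders:** in the last images the tub, pail, funnel and brush look unmoved and nothing touches the robot. I checked this by eye only.

**Disagreements:**
- **Fingertips:** they stand about 40 to 53 mm behind the reported TCP, depending on opening, not at it as described. My first grasp of the right tin's pull missed and the second caught only its rounded top. I corrected every later grasp and the placing by what the cameras and the force reading showed.
- **Finger opening:** it read about 27.6 mm on the 30 mm pull.
- **Wrist range:** on the first move to the middle tin the last joint hit its limit, so I turned the gripper half round for that tin and the left one.

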